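# Bar the tablet press round to top dead centre

### The arm

A 6-joint arm with a two-finger parallel gripper is mounted at the origin on the work surface. World frame = base frame: x ahead of the robot, y to its left, z up, the work surface at z = 0. Lengths are in mm, angles in rad, forces in N, time in s.
With the tool pointing down it reaches from about 300 to 950 mm from the base axis. Payload 3.1 kg.
Tool frame: the origin (TCP) lies on the mounting face of the last link; the fingertips stand 173 mm ahead of it and the grasp point (between the pads) lies 155 mm ahead of it (manip.grip_point_offset is the distance from the TCP to the grasp point, in mm); z points along the fingers, y is the direction in which the jaws open and shut (so a half turn about z gives the same grasp; the last joint's range is limited). The gripper opens to 85 mm and grips with 20 to 120 N. Pads are 22 mm wide; open, the fingers measure 114 mm over their backs; the gripper's body (76 mm by 85 mm) begins 54 mm behind the grasp point. The pads swing forward as they close: fully open they stand 13 mm farther back than shut.
Start: joints at [1.186, 0.308, 1.634, -0, 1.2, -0.07], TCP at [193.543, 594.285, 404.672] pointing down, gripper open.
Joint ranges: [-3.06, 3.06], [-0.79, 1.96], [0.05, 2.63], [-1.19, 4.34], [0.05, 2.64], [-2.94, 2.94]. Speed limits (rad/s): [2.79, 2.79, 3.14, 3.14, 3.14, 3.14].

### API

Orientations are given as a rotation vector (axis times angle).
In Python, from bench import manip gives the robot as it stands.
- The arm moves only by the tool servo_tool, never from a script. Its argument "increments" is a list of rows, each an object with "travel": the shift along the tool's x, y, z normalised to -1 to 1, where 1 is 25 mm, a list of three; "rot": the turn, a rotation vector about the tool's x, y, z normalised to -1 to 1, where 1 is 5 degrees, a list of three; "claw": the gripper command: -1 is fully open, 1 is shut, values between are in proportion. A call has 1 to 20 rows; each row shifts and turns the commanded pose from where the row before left it, along the tool's axes as they then stand; what a row does not reach is not made up. A row lasts 1/8 s, in which the tool goes at most 62.5 mm and 10.7 degrees, less where a joint would pass 70% of its speed; a pose out of reach is approached as far as the arm can. A call with a number of a shift or a turn outside -1 to 1 is refused whole. A call with a gripper value outside its range is refused whole. The fingers move at their own pace and stop on an object; "force" is the grip in N (left out, the last holds). Time passes only in rows, so rows that do not move let the fingers close. It gives the time, the measured TCP pose, the force and the opening at its end, in the units of the state.
- manip.get_state(): the state, without advancing time (a new reading comes with each control period).
- manip.grab_frame(name): name is "side" or "top" or "wrist"; returns the picture (480x640x3 uint8, red, green, blue); there is no depth.
- manip.get_calibration(name): a dict with "fx", "fy", "cx", "cy" (pixels), "distortion" ([k1, k2, p1, p2, k3] as OpenCV has them; the pictures are not rectified), "R" (3x3) and "t" (3): a world point X has camera coordinates R X + t. Camera axes: x right, y down, z forward; pixel columns grow to the right and rows downward; lengths in mm; the calibration is good to about 2 mm. A picture is of the moment at which its call begins: read the wrist's pose just before it. get_calibration takes no time and is no camera call; for the wrist camera it gives the pose at the moment of the call.
- manip.close_job(): hands the job in, once; it reports no verdict.
The state is a dict: "t": time; "joints": joint angles; "dq": joint speeds; "joint_torque": joint torques, N m; "tcp_pos": TCP position; "ee_rot": TCP orientation; "contact_force": force on the tool from outside, world axes, zero at the start; "wrist_torque": the same for the moment, N m; "gripper_width": finger opening in mm.
Only numpy, scipy, OpenCV 4.12 (cv2) and the standard library are available. Lean on these libraries where they do the work, as an engineer would, in place of code of your own. Each camera call takes 0.05 s, during which the arm holds its last target.

### The job

Turn the tablet press over by hand, slowly and only clockwise as you look at its flywheel from the robot's side, by pushing one spoke after another with the fingertips until the red spoke points straight up, so that the upper punch stands at the top of its stroke. Do not grasp or pick up anything, leave the other things on the bench where they are, and finish clear of the press with the wheel at rest.

Things in the scene. Friction and masses are not known exactly. Their poses are not given: they have to be found in the camera images.
- press: Ivory bench tablet press, bolted down. Origin: on the bench under the punch. Its own -x axis points out of its flywheel side, towards the robot (yaw within 0.3 rad). The wheel shaft lies along its x axis, 190 mm above the bench; the wheel's mid-plane is at x = -118 mm. Behind the wheel the bearing boss (radius 32 mm round the shaft) reaches x = -84 mm, the 100 mm wide frame x = -62 mm.
- guard_edge (a point): Middle of the top edge, 151 mm above the bench, of the clear fixed guard panel with aluminium edging (306 mm wide, 8 mm thick, down to the bench) that stands parallel to the flywheel, 45 mm in front of its mid-plane. Only spokes above about shaft height can be pushed from the robot's side.
- hub (a point): Centre of the upright flywheel, on its axis, in its mid-plane. Round rim: bar 18 mm thick, centre-line radius 131 mm, outer diameter 280 mm. Grey hub: radius 28 mm, 14 mm out to the front (shaft end 22 mm), 16 mm behind. Five round spokes, 14 mm thick, 72 degrees apart, in the mid-plane: four grey, one red. The gaps between them are open to the frame behind.
- red_tip (a point): Point where the red spoke meets the rim's centre line (131 mm from the hub centre); a short piece of rim there is red too. The goal is this point straight above the hub centre.
- flywheel (a joint): Wheel angle in rad: 0 with the red spoke straight up, growing clockwise as seen from the robot's side (from up towards the press's -y, the robot's right). Starts between -4.0 and -1.7, so 97 to 229 degrees to turn. No stops. Friction of about 0.35 N m (5 N at mid-spoke) holds it where it is left; it does not coast. Keep below 2.5 rad/s.
- punch_tip (a point): Lower end of the upper punch; an eccentric on the shaft raises it 24 mm, highest (120 mm above the bench, 13 mm over the die) when the red spoke is up.
- tablet_cup: Steel cup, diameter 72 mm, 50 mm high, under the chute on the press's right. Origin: centre of its underside. Leave it.
- amber_jar: Amber jar with a black cap, diameter 64 mm, 95 mm high, on the press's left. Origin: centre of its underside. Leave it.
- mortar: White mortar, diameter 92 mm, 55 mm high, its pestle standing out to 104 mm high on its own -x side, 65 mm from its axis. Origin: centre of its underside. Leave it.
- pill_bottle: White bottle with a blue cap, diameter 54 mm, 85 mm high. Origin: centre of its underside. Leave it.
- beaker: Glass beaker, diameter 68 mm, 80 mm high. Origin: centre of its underside. Leave it.
- tablet_dish: Shallow steel dish with tablets, diameter 90 mm, 14 mm high. Origin: centre of its underside. Leave it.
- spreader: Lime green powder spreader with a black handle, lying flat in front of the press: 205 mm long along its x axis (-115 to +88 mm), 46 mm wide, 16 mm high. Origin: on its underside, near its middle. Leave it.

How it is judged:
By the outcome, as a careful person would: the job done as asked, in the order asked, and still so for the second after the job is handed in, with the robot touching nothing.
It also fails if it takes over 64 s, if anything falls off the work surface, if the arm or the gripper's body presses on something with over 40 N, if the wrist force passes 120 N, or if a joint passes its speed limit or range.

## Working session

There is one attempt and no reset: what is moved stays moved. The work goes in short steps, Python scripts to look and compute and a tool call to move; the robot and the scene stay as the last step left them, time stands still between calls to the robot, and variables do not carry over. Pictures are saved under pics/ and viewed, and the job is handed in when it is done.

Besides the shell and the picture viewer there is one more tool, called after ">>>" by a JSON object that holds its "api" and its "payload". servo_tool: Moves the arm, as the interface text tells. Its arguments: {"type":"object","properties":{"increments":{"type":"array","items":{"type":"object","properties":{"travel":{"type":"array","items":{"type":"number"}},"rot":{"type":"array","items":{"type":"number"}},"claw":{"type":"number"}}}},"force":{"type":"number"}},"required":["increments"]}

```bash
ls; mkdir -p pics
python3 - <<'E'
from bench import manip
import cv2
print(manip.get_state())
for n in ("side","top","wrist"):
    c=manip.get_calibration(n); print(n,c)
    cv2.imwrite(f"pics/{n}0.png",manip.grab_frame(n)[:,:,::-1])
E
```

```text
pics
{'t': 0.0, 'joints': array([ 1.18627256e+00,  3.09008225e-01,  1.63522888e+00, -3.04152398e-06,
        1.19970168e+00, -6.96894444e-02]), 'dq': array([ 0.00077952,  0.00040409, -0.00226838,  0.00108918, -0.00027684,
        0.0003387 ]), 'joint_torque': array([-2.34908266e-04, -4.15253949e+01, -2.76660794e+01,  1.17017617e-04,
        1.02041307e-02, -6.23121501e-07]), 'tcp_pos': array([193.39186648, 593.86541453, 403.42444161]), 'ee_rot': array([-0.49241624, -3.10222763,  0.00359107]), 'contact_force': array([-0.09372409,  0.42901288,  0.56036462]), 'wrist_torque': array([ 0.01283308,  0.04878613, -0.01724063]), 'gripper_width': 85.46375001104126}
side {'fx': 439.37136159951893, 'fy': 439.37136159951893, 'cx': 315.887413862405, 'cy': 240.44266093053776, 'distortion': array([-0.06000273,  0.        ,  0.        ,  0.        ,  0.        ]), 'R': array([[-0.98607486, -0.16615109, -0.00708381],
       [-0.12307344,  0.75773961, -0.64084601],
       [ 0.11184495, -0.63105031, -0.76763677]]), 't': array([ 564.30172102,  191.03461133, 1214.71850351])}
top {'fx': 472.8477096565073, 'fy': 472.8477096565073, 'cx': 309.3313301698849, 'cy': 231.388708964366, 'distortion': array([-0.02036776,  0.        ,  0.        ,  0.        ,  0.        ]), 'R': array([[ 0.01855158, -0.99975159,  0.01235296],
       [-0.99846304, -0.01917019, -0.05200069],
       [ 0.05222458, -0.01136928, -0.99857064]]), 't': array([  -2.66451042,  575.64395545, 1429.82829957])}
wrist {'fx': 432.85155258683415, 'fy': 432.85155258683415, 'cx': 322.07499658618536, 'cy': 239.67240687550864, 'distortion': array([0.00532677, 0.        , 0.        , 0.        , 0.        ]), 'R': array([[ 0.31019891,  0.95066975, -0.00191461],
       [ 0.90824957, -0.2957613 ,  0.29598645],
       [ 0.28081909, -0.09355362, -0.95519022]]), 't': array([-623.52766198,  -38.67052534,  379.2242935 ])}
```

View pics/side0.png

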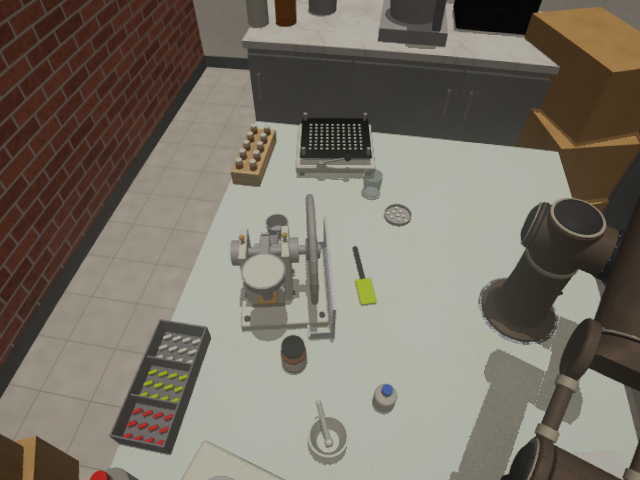

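View pics/top0.png

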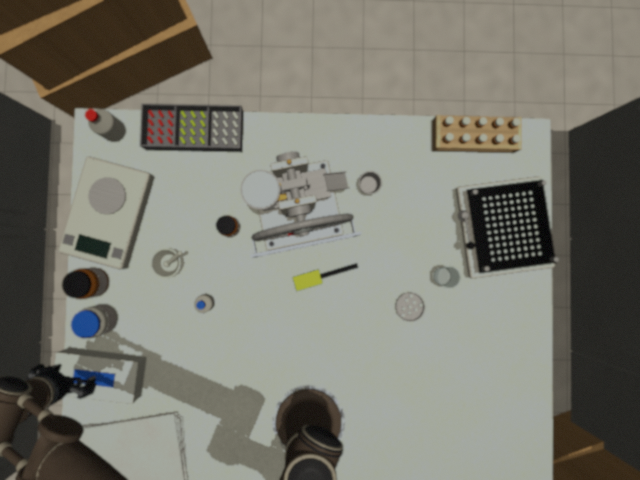

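View pics/wrist0.png

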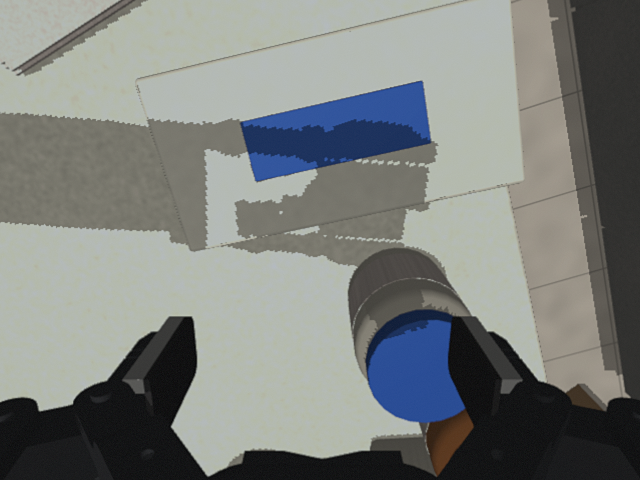

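Run:
```python
import cv2
a=cv2.imread('pics/top0.png')[140:265,230:390]; cv2.imwrite('pics/top0z.png',cv2.resize(a,None,fx=5,fy=4.8,interpolation=cv2.INTER_CUBIC)[:600])
b=cv2.imread('pics/side0.png')[180:340,225:385]; cv2.imwrite('pics/side0z.png',cv2.resize(b,(600,600),interpolation=cv2.INTER_CUBIC))
```

```text
(no output)
```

View pics/top0z.png

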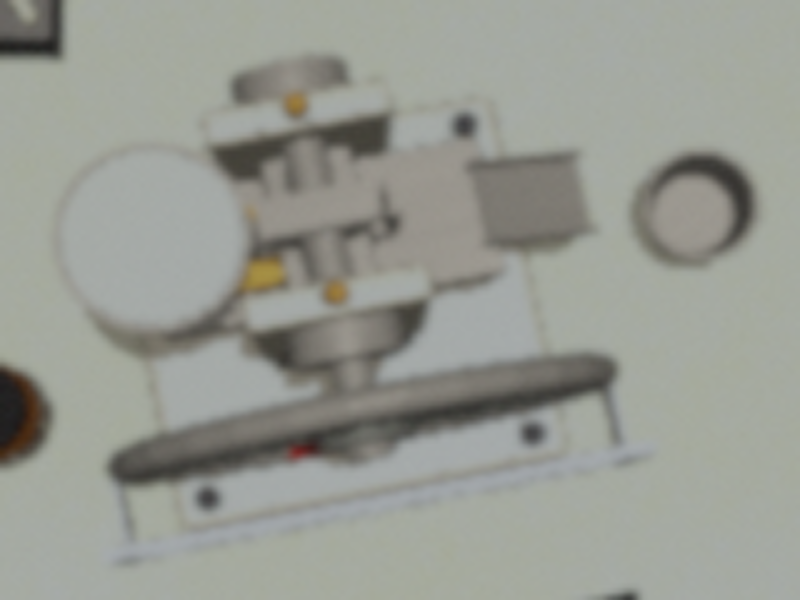

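View pics/side0z.png

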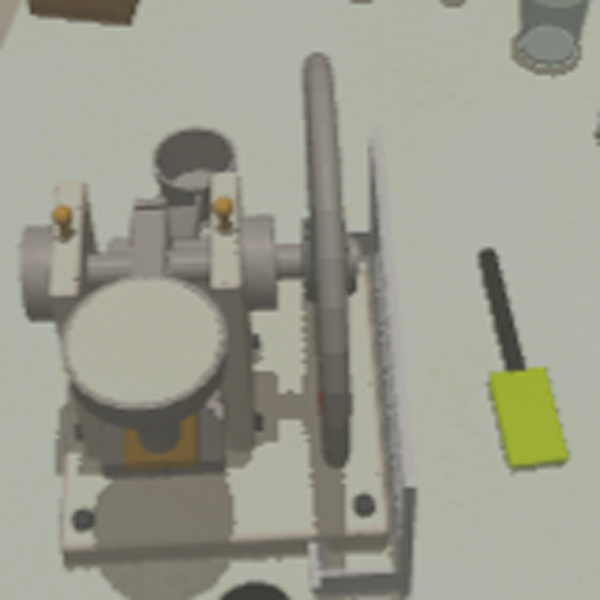

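```bash
cat > h.py <<'E'
import numpy as np, cv2
from bench import manip
def K(c): return np.array([[c['fx'],0,c['cx']],[0,c['fy'],c['cy']],[0,0,1.]])
def ray(c,uv):
    p=cv2.undistortPoints(np.array([[uv]],float),K(c),np.array(c['distortion']))[0,0]
    d=np.array(c['R']).T@np.array([p[0],p[1],1]); o=-np.array(c['R']).T@np.array(c['t']); return o,d
def atz(c,uv,z):
    o,d=ray(c,uv); return o+d*(z-o[2])/d[2]
def proj(c,X):
    X=np.atleast_2d(X).astype(float)
    return cv2.projectPoints(X,cv2.Rodrigues(np.array(c['R']))[0],np.array(c['t'],float),K(c),np.array(c['distortion']))[0][:,0]
E
python3 - <<'E'
from h import *
t=manip.get_calibration('top'); s=manip.get_calibration('side')
def z(u,v): return (230+u/5,140+v/4.8)
def zs(u,v): return (225+u/3.75,180+v/3.75)
L=atz(t,z(110,467),190);R=atz(t,z(615,368),190);print('rim',L,R,np.linalg.norm(L-R),(L+R)/2, np.arctan2(*(L-R)[:2]))
L=atz(t,z(112,559),151);R=atz(t,z(650,452),151);print('guard',L,R,np.linalg.norm(L-R),(L+R)/2,np.arctan2(*(L-R)[:2]))
L=atz(s,zs(376,132),151);R=atz(s,zs(408,488),151);print('guard side',L,R,np.linalg.norm(L-R),(L+R)/2,np.arctan2(*(L-R)[:2]))
L=atz(s,zs(336,466),190);R=atz(s,zs(317,53),190);print('rim side',L,R,np.linalg.norm(L-R),(L+R)/2)
for n,p in dict(jar=(228,226),mort=(168,263),bottle=(204,303),beaker=(443,275),dish=(409,306),spr=(308,281),sprend=(357,266)).items(): print(n,atz(t,p,40))
E
```

```text
rim [547.65079819 163.53011592 190.        ] [ 608.38844109 -106.65274665  190.        ] 276.92569489134826 [578.01961964  28.43868464 190.        ] -0.22112595762334883
guard [496.272276   165.39614505 151.        ] [ 563.46724751 -130.78184567  151.        ] 303.7047355348005 [529.86976175  17.30714969 151.        ] -0.22309705912868935
guard side [ 565.64445232 -126.72495912  151.        ] [498.40289546 175.40621356 151.        ] 309.52329875979166 [532.02367389  24.34062722 151.        ] 2.922604235479115
rim side [541.83877156 190.32991551 190.        ] [ 616.76303262 -164.0328337   190.        ] 362.19691180496125 [579.30090209  13.1485409  190.        ]
jar [585.78440835 252.73997647  40.        ]
mort [471.64822395 428.82900291  40.        ]
bottle [354.94583605 317.89230798  40.        ]
beaker [ 450.82419277 -395.46238495   40.        ]
dish [ 356.64766352 -293.64412684   40.        ]
spr [425.85012984   9.70871469  40.        ]
sprend [ 473.21156071 -136.23510287   40.        ]
```

>>> {"api": "servo_tool", "payload": {"increments": [{"travel":[-0.56,-0.9,0],"rot":[0,0,0],"claw":1},{"travel":[-0.56,-0.9,0],"rot":[0,0,0],"claw":1},{"travel":[-0.56,-0.9,0],"rot":[0,0,0],"claw":1},{"travel":[-0.56,-0.9,0],"rot":[0,0,0],"claw":1},{"travel":[-0.56,-0.9,0],"rot":[0,0,0],"claw":1},{"travel":[-0.56,-0.9,0],"rot":[0,0,0],"claw":1},{"travel":[-0.56,-0.9,0],"rot":[0,0,0],"claw":1},{"travel":[-0.56,-0.9,0],"rot":[0,0,0],"claw":1},{"travel":[-0.56,-0.9,0],"rot":[0,0,0],"claw":1},{"travel":[-0.56,-0.9,0],"rot":[0,0,0],"claw":1},{"travel":[-0.56,-0.9,0],"rot":[0,0,0],"claw":1},{"travel":[-0.56,-0.9,0],"rot":[0,0,0],"claw":1},{"travel":[-0.56,-0.9,0],"rot":[0,0,0],"claw":1},{"travel":[-0.56,-0.9,0],"rot":[0,0,0],"claw":1},{"travel":[-0.56,-0.9,0],"rot":[0,0,0],"claw":1},{"travel":[-0.56,-0.9,0],"rot":[0,0,0],"claw":1},{"travel":[-0.56,-0.9,0],"rot":[0,0,0],"claw":1},{"travel":[-0.56,-0.9,0],"rot":[0,0,0],"claw":1},{"travel":[-0.56,-0.9,0],"rot":[0,0,0],"claw":1},{"travel":[-0.56,-0.9,0],"rot":[0,0,0],"claw":1}]}}

```text
t: 2.65
tcp_pos: [320.3, 78.8, 404.5]
ee_rot: [-0.492, -3.103, 0.0]
contact_force: [0.8, -0.5, -0.6]
gripper_width: -0.2
```

>>> {"api": "servo_tool", "payload": {"increments": [{"rot":[0,0,1],"claw":1},{"rot":[0,0,1],"claw":1},{"rot":[0,0,1],"claw":1},{"rot":[0,0,1],"claw":1},{"rot":[0,0,1],"claw":1},{"rot":[0,0,1],"claw":1},{"rot":[0,0,1],"claw":1},{"rot":[0,0,1],"claw":1},{"rot":[0,0,1],"claw":1},{"rot":[0,0,1],"claw":1},{"rot":[0,0,1],"claw":1},{"rot":[0,0,1],"claw":1},{"rot":[0,0,1],"claw":1},{"rot":[0,0,1],"claw":1},{"rot":[0,0,1],"claw":1},{"rot":[0,0,1],"claw":1},{"rot":[0,0,1],"claw":1},{"rot":[0,0,1],"claw":1},{"rot":[0,0,1],"claw":1},{"rot":[0,0,1],"claw":1}]}}

```text
$.increments[0]: bad value
```

>>> {"api": "servo_tool", "payload": {"increments": [{"rot":[0,0,1],"claw":1},{"rot":[0,0,1],"claw":1},{"rot":[0,0,1],"claw":1},{"rot":[0,0,1],"claw":1},{"rot":[0,0,1],"claw":1},{"rot":[0,0,1],"claw":1},{"rot":[0,0,1],"claw":1},{"rot":[0,0,1],"claw":1},{"rot":[0,0,1],"claw":1},{"rot":[0,0,0.8],"claw":1},{"rot":[0,1,0],"claw":1},{"rot":[0,1,0],"claw":1},{"rot":[0,1,0],"claw":1},{"rot":[0,1,0],"claw":1},{"rot":[0,1,0],"claw":1},{"rot":[0,1,0],"claw":1},{"rot":[0,1,0],"claw":1},{"rot":[0,1,0],"claw":1},{"rot":[0,1,0],"claw":1},{"rot":[0,1,0],"claw":1}]}}

```text
$.increments[0]: bad value
```

Run:
```python
from h import *
s=manip.get_state()
print(s['t'],s['joints'].round(3),s['tcp_pos'].round(1)); print(cv2.Rodrigues(s['ee_rot'])[0].round(3))
cv2.imwrite("pics/w1.png",manip.grab_frame('wrist')[:,:,::-1])
```

```text
2.65 [ 0.109 -0.319  2.258 -0.     1.203 -1.147] [320.3  78.8 404.5]
[[-0.951  0.31  -0.   ]
 [ 0.31   0.951 -0.   ]
 [ 0.    -0.    -1.   ]]
```

View pics/w1.png

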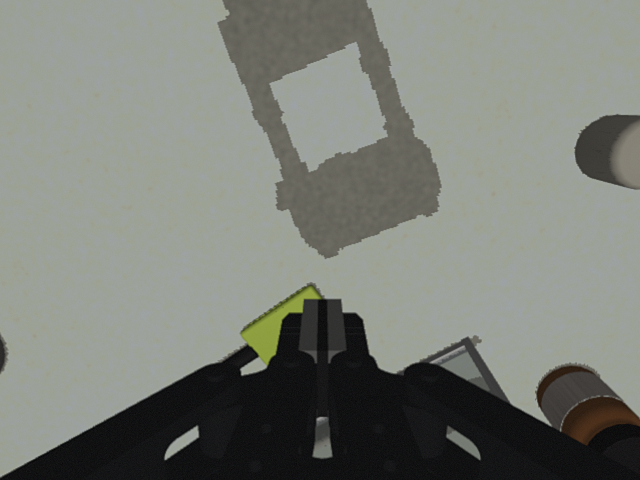

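>>> {"api": "servo_tool", "payload": {"increments": [{"travel":[-0.73,0.33,-0.8],"rot":[0,0,0],"claw":1},{"travel":[0,0,-0.8],"rot":[-0.41,-0.91,0],"claw":1},{"travel":[0,0,0],"rot":[-0.41,-0.91,0],"claw":1},{"travel":[0,0,0],"rot":[-0.41,-0.91,0],"claw":1},{"travel":[0,0,0],"rot":[-0.41,-0.91,0],"claw":1},{"travel":[0,0,0],"rot":[-0.41,-0.91,0],"claw":1},{"travel":[0,0,0],"rot":[-0.41,-0.91,0],"claw":1},{"travel":[0,0,0],"rot":[-0.41,-0.91,0],"claw":1},{"travel":[0,0,0],"rot":[-0.41,-0.91,0],"claw":1}]}}

```text
t: 3.82
tcp_pos: [340.0, 82.2, 444.4]
ee_rot: [0.385, 2.427, 0.236]
contact_force: [-0.2, -0.6, -0.3]
gripper_width: -0.1
```

```bash
cat > st.py <<'E'
from h import *
s=manip.get_state()
R=cv2.Rodrigues(s['ee_rot'])[0]
print(s['t'],s['joints'].round(3),s['tcp_pos'].round(1),'F',s['contact_force'].round(1)); print(R.round(3)); print('tip',(s['tcp_pos']+173*R[:,2]).round(1))
E
python3 - <<'E'
from st import *
# forearm direction
j=s['joints']; S=j[1]+j[2]
f=np.array([np.sin(S)*np.cos(j[0]),np.sin(S)*np.sin(j[0]),np.cos(S)])
print('f tool',(R.T@f).round(3), 'angle f-z',np.arccos(R[:,2]@f))
E
```

```text
3.825 [ 0.113 -0.529  2.37  -0.004  0.601 -1.14 ] [340.   82.2 444.4] F [-0.2 -0.6 -0.3]
[[-0.739  0.214  0.639]
 [ 0.333  0.94   0.07 ]
 [-0.586  0.265 -0.766]]
tip [450.6  94.3 311.9]
f tool [-0.514  0.236  0.825] angle f-z 0.6014709776372439
```

>>> {"api": "servo_tool", "payload": {"increments": [{"travel":[0.12,0.27,0],"rot":[-0.51,0.24,0.82],"claw":1},{"travel":[0.12,0.27,0],"rot":[-0.51,0.24,0.82],"claw":1},{"travel":[0.12,0.27,0],"rot":[-0.51,0.24,0.82],"claw":1}]}}

```text
t: 4.2
tcp_pos: [338.1, 104.3, 446.2]
ee_rot: [0.589, 2.417, 0.51]
contact_force: [0.4, -0.0, -0.6]
gripper_width: 0.0
```

```bash
python3 st.py
```

```text
4.2 [ 0.117 -0.527  2.37   0.254  0.603 -1.133] [338.1 104.3 446.2] F [ 0.4 -0.  -0.6]
[[-0.726  0.289  0.624]
 [ 0.517  0.828  0.217]
 [-0.454  0.48  -0.75 ]]
tip [446.2 141.9 316.4]
```

>>> {"api": "servo_tool", "payload": {"increments": [{"travel":[0.12,0.27,0],"rot":[-0.51,0.24,0.82],"claw":1},{"travel":[0.12,0.27,0],"rot":[-0.51,0.24,0.82],"claw":1},{"travel":[0.12,0.27,0],"rot":[-0.51,0.24,0.82],"claw":1},{"travel":[0.12,0.27,0],"rot":[-0.51,0.24,0.82],"claw":1},{"travel":[0.12,0.27,0],"rot":[-0.51,0.24,0.82],"claw":1},{"travel":[0.12,0.27,0],"rot":[-0.51,0.24,0.82],"claw":1},{"travel":[0.12,0.27,0],"rot":[-0.51,0.24,0.82],"claw":1},{"travel":[0.12,0.27,0],"rot":[-0.51,0.24,0.82],"claw":1},{"travel":[0.12,0.27,0],"rot":[-0.51,0.24,0.82],"claw":1},{"travel":[0.12,0.27,0],"rot":[-0.51,0.24,0.82],"claw":1},{"travel":[0.12,0.27,0],"rot":[-0.51,0.24,0.82],"claw":1},{"travel":[0.12,0.27,0],"rot":[-0.51,0.24,0.82],"claw":1},{"travel":[0.12,0.27,0],"rot":[-0.51,0.24,0.82],"claw":1},{"travel":[0.12,0.27,0],"rot":[-0.51,0.24,0.82],"claw":1},{"travel":[0.12,0.27,0],"rot":[-0.51,0.24,0.82],"claw":1},{"travel":[0.12,0.27,0],"rot":[-0.51,0.24,0.82],"claw":1}]}}

```text
t: 6.2
tcp_pos: [355.0, 172.7, 529.4]
ee_rot: [1.583, 1.709, 1.927]
contact_force: [-0.3, 0.4, -0.3]
gripper_width: 0.3
```

```bash
python3 st.py
```

```text
6.2 [ 0.136 -0.52   2.363  1.648  0.585 -1.133] [355.  172.7 529.4] F [-0.3  0.4 -0.3]
[[-0.447  0.515  0.732]
 [ 0.665 -0.356  0.656]
 [ 0.598  0.78  -0.183]]
tip [481.6 286.2 497.8]
```

>>> {"api": "servo_tool", "payload": {"increments": [{"travel":[0.12,0.27,0],"rot":[-0.51,0.24,0.82],"claw":1},{"travel":[0.12,0.27,0],"rot":[-0.51,0.24,0.82],"claw":1},{"travel":[0.12,0.27,0],"rot":[-0.51,0.24,0.82],"claw":1},{"travel":[0.12,0.27,0],"rot":[-0.51,0.24,0.82],"claw":1},{"travel":[0.12,0.27,0],"rot":[-0.51,0.24,0.82],"claw":1},{"travel":[0.12,0.27,0],"rot":[-0.51,0.24,0.82],"claw":1},{"travel":[0.12,0.27,0],"rot":[-0.51,0.24,0.82],"claw":1},{"travel":[0.12,0.27,0],"rot":[-0.51,0.24,0.82],"claw":1},{"travel":[0.12,0.27,0],"rot":[-0.51,0.24,0.82],"claw":1},{"travel":[0.12,0.27,0],"rot":[-0.51,0.24,0.82],"claw":1},{"travel":[0.12,0.27,0],"rot":[-0.51,0.24,0.82],"claw":1},{"travel":[0.12,0.27,0],"rot":[-0.51,0.24,0.82],"claw":1},{"travel":[0.12,0.27,0],"rot":[-0.51,0.24,0.82],"claw":1},{"travel":[0.12,0.27,0],"rot":[-0.51,0.24,0.82],"claw":1},{"travel":[0.12,0.27,0],"rot":[-0.51,0.24,0.82],"claw":1},{"travel":[0.12,0.27,0],"rot":[-0.51,0.24,0.82],"claw":1},{"travel":[0.12,0.27,0],"rot":[-0.51,0.24,0.82],"claw":1}]}}

```text
t: 8.32
tcp_pos: [387.8, 95.2, 607.1]
ee_rot: [-1.592, 0.227, -2.164]
contact_force: [0.5, 0.4, -0.7]
gripper_width: -0.1
```

Run:
```python
from st import *
psi=0.222; n=np.array([np.cos(psi),np.sin(psi),0]); l=np.array([-np.sin(psi),np.cos(psi),0]); up=np.array([0,0,1.])
tau=np.radians(25)
z=np.cos(tau)*n-np.sin(tau)*up; y=np.cross(z,np.cross(up,z)); x=np.sin(tau)*n+np.cos(tau)*up
G=np.stack([x,np.cross(z,x),z],1)
rv=cv2.Rodrigues(R.T@G)[0].ravel(); print('rot deg',np.degrees(rv),'units5',np.degrees(rv)/5)
tcpgoal=np.array([300,-30,430.]); print('travel after rot', G.T@(tcpgoal-s['tcp_pos'])/25, 'before',R.T@(tcpgoal-s['tcp_pos'])/25)
```

```text
8.325 [ 0.131 -0.517  2.352  3.138  0.593 -1.15 ] [387.8  95.2 607.1] F [ 0.5  0.4 -0.7]
[[-0.239  0.251  0.938]
 [-0.44  -0.889  0.126]
 [ 0.865 -0.383  0.323]]
tip [550.  116.9 663. ]
rot deg [ -3.99026994 -44.27004025 -22.95461321] units5 [-0.79805399 -8.85400805 -4.59092264]
travel after rot [-8.33388408  4.11140962 -1.10823606] before [-3.08635899  6.28403695 -6.21053684]
```

```bash
cat > plan.py <<'E'
from st import *
psi=0.222; n=np.array([np.cos(psi),np.sin(psi),0]); l=np.array([-np.sin(psi),np.cos(psi),0]); up=np.array([0,0,1.])
def goalR(tau):
    tau=np.radians(tau); z=np.cos(tau)*n-np.sin(tau)*up; x=np.sin(tau)*n+np.cos(tau)*up
    return np.stack([x,np.cross(z,x),z],1)
def plan(R,p,G,g,N):
    import json
    rv=cv2.Rodrigues(R.T@G)[0].ravel()
    u=np.round(np.degrees(rv)/5/N,2); rows=[]; Rc=R.copy(); pc=p.copy()
    for i in range(N):
        tr=np.round(Rc.T@((g-pc)/(N-i))/25,2); rows.append(tr.tolist())
        pc=pc+Rc@tr*25; Rc=Rc@cv2.Rodrigues(np.radians(u*5))[0]
    print('rot',u.tolist()); [print(r) for r in rows]
    print('end',pc,'tip',pc+173*Rc[:,2]); return Rc,pc
E
python3 - <<'E'
from plan import *
plan(R,s['tcp_pos'],goalR(20),np.array([380,-20,400.]),12)
E
```

```text
8.325 [ 0.131 -0.517  2.352  3.138  0.593 -1.15 ] [387.8  95.2 607.1] F [ 0.5  0.4 -0.7]
[[-0.239  0.251  0.938]
 [-0.44  -0.889  0.126]
 [ 0.865 -0.383  0.323]]
tip [550.  116.9 663. ]
rot [-0.05, -0.66, -0.38]
[-0.42, 0.6, -0.3]
[-0.46, 0.59, -0.27]
[-0.49, 0.57, -0.24]
[-0.52, 0.55, -0.2]
[-0.55, 0.54, -0.17]
[-0.58, 0.52, -0.14]
[-0.6, 0.5, -0.1]
[-0.63, 0.48, -0.06]
[-0.64, 0.46, -0.03]
[-0.66, 0.44, 0.02]
[-0.67, 0.42, 0.05]
[-0.68, 0.39, 0.1]
end [380.07114746 -19.93839606 399.92864328] tip [538.33488362  16.03563139 340.0332414 ]
```

>>> {"api": "servo_tool", "payload": {"increments": [{"travel":[-0.42,0.6,-0.3],"rot":[-0.05,-0.66,-0.38],"claw":1},{"travel":[-0.46,0.59,-0.27],"rot":[-0.05,-0.66,-0.38],"claw":1},{"travel":[-0.49,0.57,-0.24],"rot":[-0.05,-0.66,-0.38],"claw":1},{"travel":[-0.52,0.55,-0.2],"rot":[-0.05,-0.66,-0.38],"claw":1},{"travel":[-0.55,0.54,-0.17],"rot":[-0.05,-0.66,-0.38],"claw":1},{"travel":[-0.58,0.52,-0.14],"rot":[-0.05,-0.66,-0.38],"claw":1},{"travel":[-0.6,0.5,-0.1],"rot":[-0.05,-0.66,-0.38],"claw":1},{"travel":[-0.63,0.48,-0.06],"rot":[-0.05,-0.66,-0.38],"claw":1},{"travel":[-0.64,0.46,-0.03],"rot":[-0.05,-0.66,-0.38],"claw":1},{"travel":[-0.66,0.44,0.02],"rot":[-0.05,-0.66,-0.38],"claw":1},{"travel":[-0.67,0.42,0.05],"rot":[-0.05,-0.66,-0.38],"claw":1},{"travel":[-0.68,0.39,0.1],"rot":[-0.05,-0.66,-0.38],"claw":1}]}}

```text
t: 9.82
tcp_pos: [380.3, -20.7, 400.0]
ee_rot: [-2.465, -0.277, -1.715]
contact_force: [0.1, -0.1, 0.2]
gripper_width: 0.3
```

Run:
```python
from st import *
c=manip.get_calibration('wrist'); print(c)
np.savez('w2.npz',R=c['R'],t=c['t'])
cv2.imwrite("pics/w2.png",manip.grab_frame('wrist')[:,:,::-1])
```

```text
9.825 [-0.373 -0.371  2.508  1.802  0.57  -0.505] [380.3 -20.7 400. ] F [ 0.1 -0.1  0.2]
[[ 0.339  0.221  0.915]
 [ 0.078 -0.975  0.207]
 [ 0.938  0.001 -0.348]]
tip [538.5  15.  339.9]
{'fx': 432.85155258683415, 'fy': 432.85155258683415, 'cx': 322.07499658618536, 'cy': 239.67240687550864, 'distortion': array([0.00532677, 0.        , 0.        , 0.        , 0.        ]), 'R': array([[ 0.2202133 , -0.97545075,  0.00138924],
       [-0.59311124, -0.13502849, -0.7937168 ],
       [ 0.77441924,  0.17396302, -0.60828588]]), 't': array([-104.96774397,  621.31424295,  -55.1697347 ])}
```

View pics/w2.png

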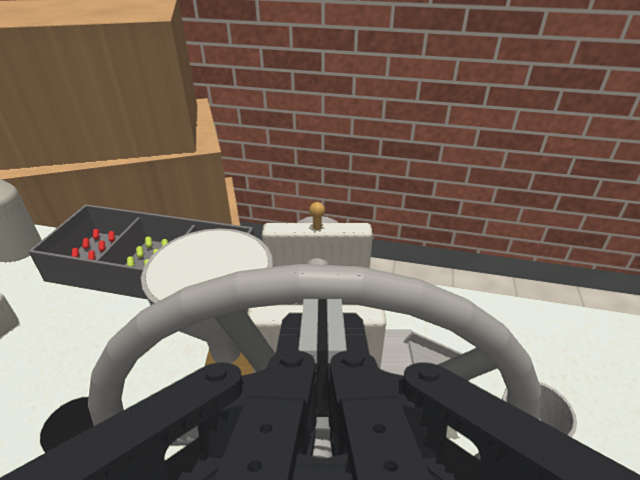

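```bash
cat > ov.py <<'E'
from h import *
psi=0.222; HUB=np.array([576,29.5,190.])
n=np.array([np.cos(psi),np.sin(psi),0]); l=np.array([-np.sin(psi),np.cos(psi),0]); up=np.array([0,0,1.])
def pt(th,r,ax=0,hub=None): # th clockwise from up seen from robot; +th -> -l
    return (HUB if hub is None else hub)+ax*n+r*(np.cos(th)*up-np.sin(th)*l)
def overlay(img,c,th,out,zoom=None):
    img=img.copy()
    for r in (122,140):
        P=proj(c,np.array([pt(a,r) for a in np.linspace(0,2*np.pi,73)])); cv2.polylines(img,[P.round().astype(int)],True,(0,255,255),1)
    for k in range(5):
        a=th+k*2*np.pi/5
        P=proj(c,np.array([pt(a,30),pt(a,120)])).round().astype(int); cv2.line(img,tuple(P[0].tolist()),tuple(P[1].tolist()),(0,0,255) if k==0 else (0,255,0),1)
    if zoom: x,y,w,h,f=zoom; img=cv2.resize(img[y:y+h,x:x+w],None,fx=f,fy=f,interpolation=cv2.INTER_CUBIC)
    cv2.imwrite(out,img)
E
python3 - <<'E'
from ov import *
c=manip.get_calibration('wrist'); z=np.load('w2.npz'); c['R']=z['R'];c['t']=z['t']
i=cv2.imread('pics/w2.png')
overlay(i,c,-2.6,'pics/o1.png')
t=manip.get_calibration('top'); overlay(cv2.imread('pics/top0.png'),t,-2.6,'pics/o2.png',(230,150,160,110,5))
E
```

```text
(no output)
```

View pics/o1.png

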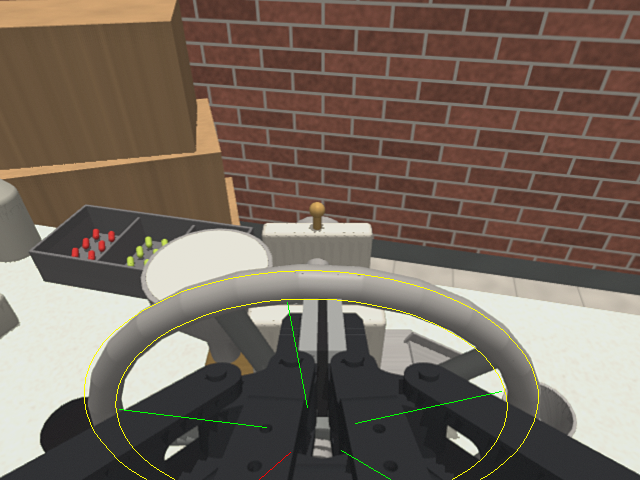

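View pics/o2.png

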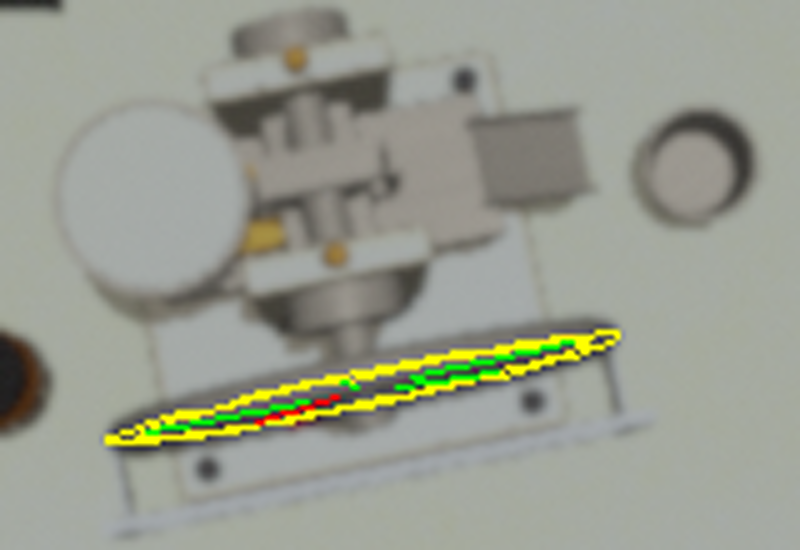

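Run:
```python
from ov import *
c=manip.get_calibration('wrist'); z=np.load('w2.npz'); c['R']=z['R'];c['t']=z['t']
i=cv2.imread('pics/w2.png')
for a in (-.7,-.5,-.4,-.3,.8,.9,1,1.1): print(a,proj(c,[pt(a,122),pt(a,60)]).round().tolist())
cv2.imwrite('pics/z1.png',cv2.resize(i[250:450,80:560],None,fx=1.66,fy=3 if 0 else 1.66))
```

```text
-0.7 [[157.0, 338.0], [244.0, 391.0]]
-0.5 [[191.0, 320.0], [260.0, 385.0]]
-0.4 [[212.0, 312.0], [270.0, 382.0]]
-0.3 [[234.0, 307.0], [279.0, 380.0]]
0.8 [[475.0, 349.0], [384.0, 396.0]]
0.9 [[487.0, 359.0], [390.0, 400.0]]
1 [[495.0, 371.0], [395.0, 405.0]]
1.1 [[501.0, 382.0], [399.0, 409.0]]
```

View pics/z1.png

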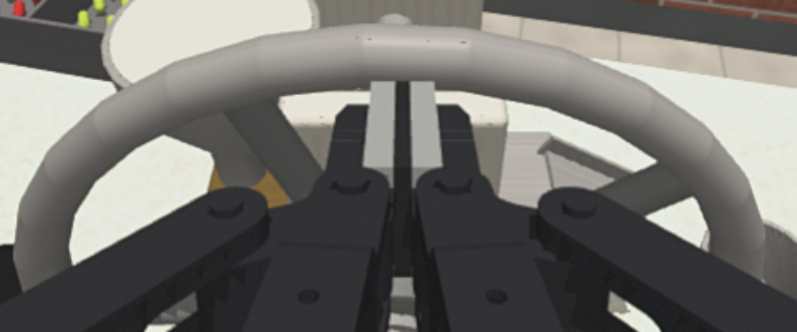

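```bash
cat > kin.py <<'E'
import numpy as np
from scipy.optimize import least_squares
D=[([1.18627,.309008,1.635229],[193.39,593.865,403.42],[0,0,-1]),
([.109,-.319,2.258],[320.3,78.8,404.5],[0,0,-1]),
([.113,-.529,2.37],[340,82.2,444.4],[.639,.07,-.766]),
([.136,-.520,2.363],[355,172.7,529.4],[.732,.656,-.183]),
([.131,-.517,2.352],[387.8,95.2,607.1],[.938,.126,.323]),
([-.373,-.371,2.508],[380.3,-20.7,400],[.915,.207,-.348])]
def fk(q,j):
    r0,L1,L2,h,d6=q; S=j[1]+j[2]; r=r0+L1*np.sin(j[1])+L2*np.sin(S)
    return np.array([r*np.cos(j[0]),r*np.sin(j[0]),h+L1*np.cos(j[1])+L2*np.cos(S)])
f=lambda q: np.concatenate([fk(q,j)+q[4]*np.array(z)-p for j,p,z in D])
s=least_squares(f,[16,478,497,279,149]); q=s.x
def ik(tcp,z):
    r0,L1,L2,h,d6=q; w=np.array(tcp)-d6*np.array(z); r=np.hypot(w[0],w[1])-r0; zz=w[2]-h; d2=r*r+zz*zz
    c=(d2-L1*L1-L2*L2)/(2*L1*L2); j3=np.arccos(c) if abs(c)<=1 else np.nan
    j2=np.arctan2(r,zz)-np.arctan2(L2*np.sin(j3),L1+L2*np.cos(j3)); j1=np.arctan2(w[1],w[0]); S=j2+j3
    fa=np.array([np.sin(S)*np.cos(j1),np.sin(S)*np.sin(j1),np.cos(S)])
    return np.array([j1,j2,j3,np.arccos(np.clip(fa@z,-1,1))])
if __name__=='__main__':
    print(q.round(1)); print(np.abs(s.fun).max())
    from ov import pt
    import ov
    for tau in (15,20,25,30):
      t=np.radians(tau); z=np.cos(t)*ov.n-np.sin(t)*ov.up
      for th in (-.8,-.3,.2,.74): print(tau,th,*[ik(pt(th,80)-k*z,z).round(2) for k in (150,195)])
E
python3 kin.py
```

```text
[ -7.3 501.3 515.5 269.3 164.9]
44.38284688550337
15 -0.8 [0.07 0.02 2.58 0.78] [ 0.04 -0.11  2.66  0.73]
15 -0.3 [-0.05 -0.03  2.56  0.73] [-0.1  -0.16  2.63  0.69]
15 0.2 [-0.19 -0.01  2.53  0.76] [-0.25 -0.13  2.6   0.75]
15 0.74 [-0.3   0.08  2.51  0.85] [-0.38 -0.02  2.57  0.85]
20 -0.8 [ 0.07 -0.04  2.55  0.6 ] [ 0.05 -0.19  2.62  0.54]
20 -0.3 [-0.04 -0.08  2.53  0.56] [-0.09 -0.22  2.59  0.52]
20 0.2 [-0.17 -0.06  2.5   0.61] [-0.24 -0.19  2.56  0.59]
20 0.74 [-0.29  0.02  2.48  0.7 ] [-0.36 -0.09  2.54  0.7 ]
25 -0.8 [ 0.08 -0.09  2.52  0.44] [ 0.06 -0.24  2.58  0.36]
25 -0.3 [-0.04 -0.12  2.49  0.41] [-0.08 -0.27  2.54  0.37]
25 0.2 [-0.16 -0.1   2.46  0.47] [-0.22 -0.23  2.51  0.46]
25 0.74 [-0.27 -0.02  2.44  0.57] [-0.34 -0.14  2.5   0.57]
30 -0.8 [ 0.09 -0.12  2.47  0.28] [ 0.06 -0.26  2.52  0.21]
30 -0.3 [-0.02 -0.15  2.44  0.28] [-0.06 -0.29  2.49  0.26]
30 0.2 [-0.15 -0.13  2.42  0.36] [-0.2  -0.26  2.46  0.37]
30 0.74 [-0.25 -0.05  2.4   0.45] [-0.31 -0.17  2.45  0.47]
```

```bash
cat > kin.py <<'E'
import numpy as np
from scipy.optimize import least_squares
from scipy.spatial.transform import Rotation as Ro
J=[[1.18627,.309008,1.635229,0,1.1997,-.0697],[.109,-.319,2.258,0,1.203,-1.147],[.113,-.529,2.37,-.004,.601,-1.14],[.117,-.527,2.37,.254,.603,-1.133],[.136,-.520,2.363,1.648,.585,-1.133],[.131,-.517,2.352,3.138,.593,-1.15],[-.373,-.371,2.508,1.802,.57,-.505]]
P=[[193.39,593.865,403.42],[320.3,78.8,404.5],[340,82.2,444.4],[338.1,104.3,446.2],[355,172.7,529.4],[387.8,95.2,607.1],[380.3,-20.7,400]]
Z=[[0,0,-1],[0,0,-1],[.639,.07,-.766],[.624,.217,-.75],[.732,.656,-.183],[.938,.126,.323],[.915,.207,-.348]]
def fk(q,j):
    r0,L1,L2,h,d6,a,e=q
    A=Ro.from_euler('z',j[0]); U=A*Ro.from_euler('y',j[1]); F=A*Ro.from_euler('y',j[1]+j[2]); W=F*Ro.from_euler('z',j[3]); T=W*Ro.from_euler('y',j[4])*Ro.from_euler('z',j[5]-np.pi/2) 
    # T x-axis check below
    p=A.apply([r0,0,h])+U.apply([0,0,L1])+F.apply([e,0,L2])+W.apply([a,0,0])+T.apply([0,0,d6])
    return p,T.as_matrix()
f=lambda q: np.concatenate([fk(q,j)[0]-p for j,p in zip(J,P)])
s=least_squares(f,[0,478,497,279,149,0,0]); q=s.x
def ik(tcp,R,j0):
    g=lambda j: np.concatenate([(fk(q,j)[0]-tcp)/100,(fk(q,j)[1]-R).ravel()])
    r=least_squares(g,j0); return r.x,np.abs(r.fun).max()
if __name__=='__main__':
    print(q.round(1)); print(s.fun.reshape(-1,3).round(1))
    for j,z in zip(J,Z): print((fk(q,j)[1][:,2]-z).round(2))
    print(fk(q,J[-1])[1].round(2), fk(q,J[0])[1].round(2))
E
python3 kin.py
```

```text
[-17.9 471.  562.2 334.4 116.7  33.2  37.5]
[[ 40.2 -16.6  -7.9]
 [ 11.1 -42.5  -7.8]
 [  0.3 -44.  -10.8]
 [ -0.  -39.4 -10.4]
 [  3.6 -25.4   7.6]
 [ 10.  -42.4  23.4]
 [-10.6 -23.5   6. ]]
[-0. -0.  0.]
[-0. -0.  0.]
[0. 0. 0.]
[ 0. -0. -0.]
[ 0. -0. -0.]
[ 0. -0. -0.]
[-0. -0.  0.]
[[-0.34 -0.22  0.91]
 [-0.08  0.98  0.21]
 [-0.94 -0.   -0.35]] [[ 0.95 -0.31 -0.  ]
 [-0.31 -0.95 -0.  ]
 [-0.    0.   -1.  ]]
```

```bash
sed -i "s/d6,a,e=q/d6,a,e,b,c=q/; s/A.apply(\[r0,0,h\])/A.apply([r0,b,h])/; s/W.apply(\[a,0,0\])/W.apply([a,c,0])/; s/149,0,0\]/149,0,0,0,0]/; s/-np.pi\/2)/+np.pi\/2)/" kin.py
cat >> kin.py <<'E'
    from ov import pt
    from plan import goalR
    for tau in (20,28):
      G=goalR(tau)
      j0=np.array(J[-1]) 
      for th in (-.8,-.3,.2,.74):
        for k in (195,150):
          j,e=ik(pt(th,80)-k*G[:,2],G,j0); j0=j; print(tau,th,k,j.round(2),e.round(4))
E
python3 kin.py
```

```text
[-8.000e-01  4.816e+02  5.277e+02  3.152e+02  1.435e+02  3.000e-01
  3.690e+01  4.360e+01 -0.000e+00]
[[-0.1  0.  -0.1]
 [ 0.1  0.1 -0.1]
 [ 0.1 -0.1  0.1]
 [-0.  -0.  -0.1]
 [ 0.  -0.1  0.1]
 [-0.1  0.1  0. ]
 [-0.  -0.   0.1]]
[-0. -0.  0.]
[-0. -0.  0.]
[0. 0. 0.]
[ 0. -0. -0.]
[ 0. -0. -0.]
[ 0. -0. -0.]
[-0. -0.  0.]
[[ 0.34  0.22  0.91]
 [ 0.08 -0.98  0.21]
 [ 0.94  0.   -0.35]] [[-0.95  0.31 -0.  ]
 [ 0.31  0.95 -0.  ]
 [ 0.   -0.   -1.  ]]
9.875 [-0.374 -0.368  2.51   1.8    0.568 -0.505] [379.7 -21.3 397.9] F [-0.1 -0.2 -1.3]
[[ 0.344  0.219  0.913]
 [ 0.078 -0.976  0.204]
 [ 0.936  0.001 -0.353]]
tip [537.7  14.1 336.8]
20 -0.8 195 [-0.11 -0.11  2.57  2.56  0.6  -1.19] 0.0
20 -0.8 150 [-0.06  0.03  2.49  2.68  0.64 -1.29] 0.0
20 -0.3 195 [-0.24 -0.16  2.55  2.31  0.59 -1.  ] 0.0
20 -0.3 150 [-0.17 -0.02  2.47  2.47  0.62 -1.13] 0.0
20 0.2 195 [-0.37 -0.13  2.52  2.14  0.67 -0.91] 0.0
20 0.2 150 [-0.29  0.    2.44  2.3   0.66 -1.03] 0.0
20 0.74 195 [-0.47 -0.03  2.49  2.09  0.77 -0.94] 0.0
20 0.74 150 [-0.39  0.09  2.41  2.22  0.75 -1.04] 0.0
28 -0.8 195 [-0.09 -0.2   2.51  2.25  0.36 -0.86] 0.0
28 -0.8 150 [-0.05 -0.04  2.44  2.48  0.4  -1.08] 0.0
28 -0.3 195 [-0.2  -0.24  2.48  1.92  0.4  -0.59] 0.0
28 -0.3 150 [-0.15 -0.08  2.42  2.19  0.41 -0.84] 0.0
28 0.2 195 [-0.33 -0.21  2.45  1.8   0.49 -0.53] 0.0
28 0.2 150 [-0.26 -0.06  2.39  2.01  0.47 -0.73] 0.0
28 0.74 195 [-0.43 -0.11  2.43  1.81  0.59 -0.63] 0.0
28 0.74 150 [-0.36  0.02  2.37  1.99  0.56 -0.78] 0.0
```

```bash
cat > tr.py <<'E'
from plan import *
from ov import pt
import ov
zt=R[:,2]
def tcp(th,r,k): return pt(th,r)-k*zt
def path(goals,step=15):
    p=s['tcp_pos'].copy()
    for g in goals:
        d=R.T@(g-p); N=max(1,int(np.ceil(np.abs(d).max()/step))); u=np.round(d/N/25,2)
        print(N,'x',u.tolist()); p=p+R@(u*25*N)
    print('end',p.round(1))
def where():
    # axis crossing of wheel plane
    d=(ov.HUB-s['tcp_pos'])@n/(zt@n); Q=s['tcp_pos']+d*zt-ov.HUB
    print('Q left %.1f up %.1f r %.1f th %.3f k %.1f'%(Q@l,Q[2],np.hypot(Q@l,Q[2]),np.arctan2(-(Q@l),Q[2]),d))
E
python3 - <<'E'
from tr import *
where()
path([tcp(-.75,80,200),tcp(-.75,80,150)])
E
```

```text
9.875 [-0.374 -0.368  2.51   1.8    0.568 -0.505] [379.7 -21.3 397.9] F [-0.1 -0.2 -1.3]
[[ 0.344  0.219  0.913]
 [ 0.078 -0.976  0.204]
 [ 0.936  0.001 -0.353]]
tip [537.7  14.1 336.8]
Q left -6.7 up 131.5 r 131.6 th 0.051 k 216.6
5 x [-0.55, -0.49, 0.34]
4 x [0.01, -0.0, 0.5]
end [427.5  52.1 301.8]
```

>>> {"api": "servo_tool", "payload": {"increments": [{"travel":[-0.55,-0.49,0.34],"rot":[0,0,0],"claw":1},{"travel":[-0.55,-0.49,0.34],"rot":[0,0,0],"claw":1},{"travel":[-0.55,-0.49,0.34],"rot":[0,0,0],"claw":1},{"travel":[-0.55,-0.49,0.34],"rot":[0,0,0],"claw":1},{"travel":[-0.55,-0.49,0.34],"rot":[0,0,0],"claw":1},{"travel":[0,0,0],"rot":[0,0,0],"claw":1}]}}

```text
t: 10.62
tcp_pos: [382.1, 43.5, 320.3]
ee_rot: [-2.464, -0.275, -1.712]
contact_force: [0.5, 1.2, -0.1]
gripper_width: -0.3
```

Run:
```python
from tr import *
where()
path([tcp(-.75,80,150)])
c=manip.get_calibration('wrist')
i=manip.grab_frame('wrist')[:,:,::-1].copy(); overlay=ov.overlay; cv2.imwrite('pics/w3.png',i); overlay(i,c,-2.87,'pics/o3.png')
```

```text
10.625 [-0.12  -0.15   2.573  2.512  0.568 -1.142] [382.1  43.5 320.3] F [ 0.5  1.2 -0.1]
[[ 0.34   0.222  0.914]
 [ 0.076 -0.975  0.209]
 [ 0.937 -0.002 -0.349]]
tip [540.1  79.6 260. ]
Q left 56.8 up 61.1 r 83.4 th -0.749 k 198.5
4 x [-0.02, 0.02, 0.49]
end [426.6  51.6 301.3]
```

View pics/o3.png

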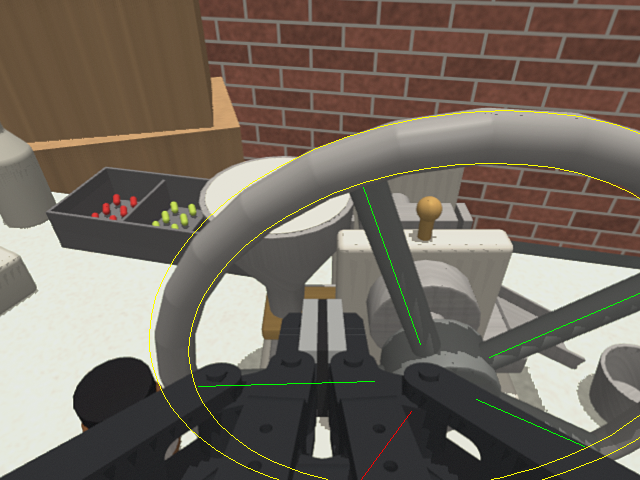

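>>> {"api": "servo_tool", "payload": {"increments": [{"travel":[0,0,0.49],"rot":[0,0,0],"claw":1},{"travel":[0,0,0.49],"rot":[0,0,0],"claw":1},{"travel":[0,0,0.49],"rot":[0,0,0],"claw":1},{"travel":[0,0,0.49],"rot":[0,0,0],"claw":1},{"travel":[0,0,0],"rot":[0,0,0],"claw":1}]}}

```text
t: 11.3
tcp_pos: [428.7, 52.4, 305.7]
ee_rot: [-2.461, -0.274, -1.72]
contact_force: [0.2, 0.6, -0.2]
gripper_width: 0.0
```

```bash
sed -i 's/HUB=np.array(\[576,29.5,190.\])/HUB=np.array([576.7,26.6,190.])/' ov.py
cat >> tr.py <<'E'
def arc(th0,th1,r,N,k=150):
    p=tcp(th0,r,k)
    for i in range(1,N+1):
        g=tcp(th0+(th1-th0)*i/N,r,k); u=np.round(R.T@(g-p)/25,2); print(i,u.tolist()); p=p+R@(u*25)
E
python3 - <<'E'
from tr import *
where()
arc(-.77,.75,82,20)
E
```

```text
11.3 [-0.071  0.01   2.481  2.652  0.613 -1.263] [428.7  52.4 305.7] F [ 0.2  0.6 -0.2]
[[ 0.335  0.22   0.916]
 [ 0.076 -0.976  0.206]
 [ 0.939  0.    -0.343]]
tip [587.2  88.1 246.3]
Q left 57.7 up 65.0 r 86.9 th -0.726 k 147.7
1 [0.16, 0.19, -0.06]
2 [0.14, 0.19, -0.05]
3 [0.13, 0.21, -0.05]
4 [0.11, 0.22, -0.04]
5 [0.1, 0.23, -0.03]
6 [0.08, 0.23, -0.03]
7 [0.06, 0.24, -0.03]
8 [0.05, 0.24, -0.01]
9 [0.03, 0.25, -0.01]
10 [0.01, 0.25, -0.01]
11 [-0.01, 0.25, 0.01]
12 [-0.02, 0.25, 0.0]
13 [-0.05, 0.24, 0.02]
14 [-0.05, 0.24, 0.02]
15 [-0.08, 0.24, 0.03]
16 [-0.09, 0.23, 0.03]
17 [-0.11, 0.22, 0.04]
18 [-0.13, 0.21, 0.05]
19 [-0.14, 0.2, 0.05]
20 [-0.15, 0.19, 0.06]
```

>>> {"api": "servo_tool", "payload": {"increments": [{"travel":[0.05,0.2,-0.02],"rot":[0,0,0],"claw":1},{"travel":[0.08,0.2,-0.03],"rot":[0,0,0],"claw":1},{"travel":[0.1,0.22,-0.04],"rot":[0,0,0],"claw":1},{"travel":[0.09,0.23,-0.03],"rot":[0,0,0],"claw":1},{"travel":[0.08,0.23,-0.03],"rot":[0,0,0],"claw":1},{"travel":[0.06,0.24,-0.03],"rot":[0,0,0],"claw":1},{"travel":[0.05,0.24,-0.01],"rot":[0,0,0],"claw":1},{"travel":[0.03,0.25,-0.01],"rot":[0,0,0],"claw":1}]}}

```text
t: 12.3
tcp_pos: [436.1, 9.3, 317.8]
ee_rot: [-2.464, -0.281, -1.712]
contact_force: [0.3, 7.0, -4.0]
gripper_width: 0.2
```

Run:
```python
from tr import *
where()
c=manip.get_calibration('wrist')
i=manip.grab_frame('wrist')[:,:,::-1].copy(); cv2.imwrite('pics/w4.png',i); ov.overlay(i,c,-2.6,'pics/o4.png')
```

```text
12.3 [-0.212 -0.013  2.461  2.396  0.625 -1.091] [436.1   9.3 317.8] F [ 0.3  7.  -4. ]
[[ 0.339  0.225  0.913]
 [ 0.08  -0.974  0.21 ]
 [ 0.937  0.001 -0.349]]
tip [594.1  45.7 257.5]
Q left 14.7 up 75.4 r 76.8 th -0.192 k 150.4
```

View pics/o4.png

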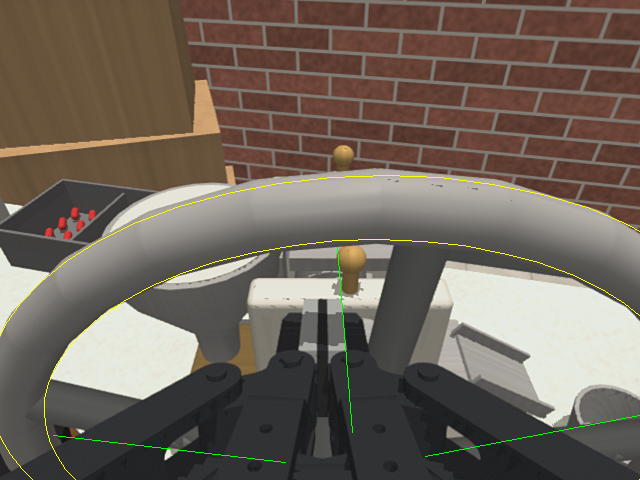

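>>> {"api": "servo_tool", "payload": {"increments": [{"travel":[0.02,0.25,-0.01],"rot":[0,0,0],"claw":1},{"travel":[0.02,0.25,0],"rot":[0,0,0],"claw":1},{"travel":[0,0.25,0],"rot":[0,0,0],"claw":1},{"travel":[-0.02,0.25,0.01],"rot":[0,0,0],"claw":1},{"travel":[-0.04,0.24,0.02],"rot":[0,0,0],"claw":1},{"travel":[-0.06,0.24,0.02],"rot":[0,0,0],"claw":1},{"travel":[-0.08,0.23,0.03],"rot":[0,0,0],"claw":1},{"travel":[-0.1,0.22,0.03],"rot":[0,0,0],"claw":1},{"travel":[-0.12,0.21,0.04],"rot":[0,0,0],"claw":1},{"travel":[-0.13,0.2,0.05],"rot":[0,0,0],"claw":1},{"travel":[-0.14,0.2,0.05],"rot":[0,0,0],"claw":1}]}}

```text
t: 13.72
tcp_pos: [451.7, -52.4, 302.8]
ee_rot: [-2.455, -0.283, -1.721]
contact_force: [1.6, 7.2, 2.8]
gripper_width: -0.4
```

Run:
```python
from tr import *
where()
c=manip.get_calibration('wrist')
i=manip.grab_frame('wrist')[:,:,::-1].copy(); cv2.imwrite('pics/w5.png',i); ov.overlay(i,c,-1.5,'pics/o5.png')
```

```text
13.725 [-0.386  0.084  2.413  2.218  0.746 -1.037] [451.7 -52.4 302.8] F [1.6 7.2 2.8]
[[ 0.332  0.226  0.916]
 [ 0.079 -0.974  0.212]
 [ 0.94   0.002 -0.341]]
tip [610.1 -15.7 243.8]
Q left -48.7 up 62.2 r 79.1 th 0.664 k 148.2
```

View pics/o5.png

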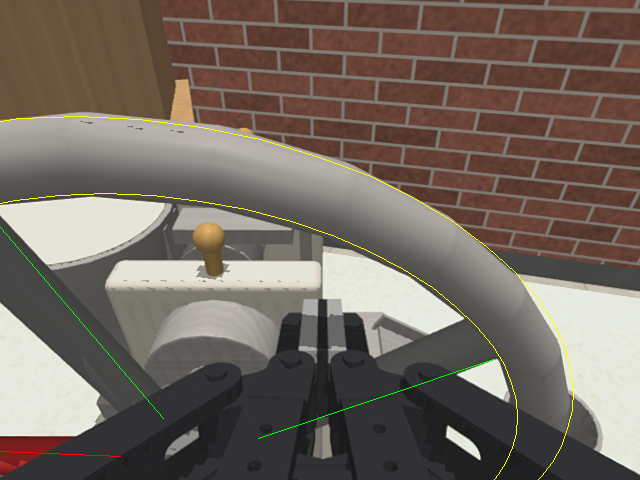

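Run:
```python
from tr import *
p0=s['tcp_pos']; a=p0+10*l; 
path([a, a-48*zt, tcp(-.76,82,200), tcp(-.76,82,150)],20)
```

```text
13.775 [-0.387  0.085  2.412  2.219  0.744 -1.037] [451.8 -53.2 302.4] F [0.7 2.6 0.4]
[[ 0.334  0.224  0.916]
 [ 0.078 -0.975  0.21 ]
 [ 0.94   0.001 -0.342]]
tip [610.2 -16.9 243.1]
1 x [0.0, -0.4, 0.0]
3 x [0.0, 0.0, -0.64]
5 x [-0.01, -0.77, -0.02]
3 x [-0.01, -0.0, 0.67]
end [427.1  50.2 300.5]
```

>>> {"api": "servo_tool", "payload": {"increments": [{"travel":[0,-0.4,0],"rot":[0,0,0],"claw":1},{"travel":[0,0,-0.64],"rot":[0,0,0],"claw":1},{"travel":[0,0,-0.64],"rot":[0,0,0],"claw":1},{"travel":[0,0,-0.64],"rot":[0,0,0],"claw":1},{"travel":[0,0,0],"rot":[0,0,0],"claw":1},{"travel":[-0.01,-0.77,-0.02],"rot":[0,0,0],"claw":1},{"travel":[-0.01,-0.77,-0.02],"rot":[0,0,0],"claw":1},{"travel":[-0.01,-0.77,-0.02],"rot":[0,0,0],"claw":1},{"travel":[-0.01,-0.77,-0.02],"rot":[0,0,0],"claw":1},{"travel":[-0.01,-0.77,-0.02],"rot":[0,0,0],"claw":1},{"travel":[0,0,0],"rot":[0,0,0],"claw":1}]}}

```text
t: 15.15
tcp_pos: [381.3, 40.8, 317.8]
ee_rot: [-2.462, -0.277, -1.716]
contact_force: [-0.2, -0.5, 0.6]
gripper_width: -0.1
```

Run:
```python
from tr import *
where()
path([tcp(-.76,82,150)],20)
c=manip.get_calibration('wrist')
i=manip.grab_frame('wrist')[:,:,::-1].copy(); cv2.imwrite('pics/w6.png',i); ov.overlay(i,c,-1.57,'pics/o6.png')
```

```text
15.15 [-0.132 -0.142  2.576  2.506  0.583 -1.147] [381.3  40.8 317.8] F [-0.2 -0.5  0.6]
[[ 0.337  0.222  0.915]
 [ 0.077 -0.975  0.209]
 [ 0.938  0.    -0.346]]
tip [539.5  76.9 257.9]
Q left 57.3 up 58.6 r 82.0 th -0.774 k 199.8
3 x [0.01, 0.01, 0.66]
end [427.   50.4 301.4]
```

View pics/o6.png

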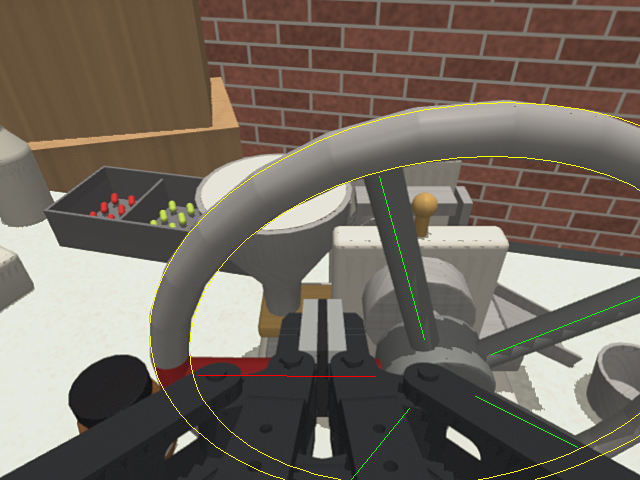

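>>> {"api": "servo_tool", "payload": {"increments": [{"travel":[0,0,0.66],"rot":[0,0,0],"claw":1},{"travel":[0,0,0.66],"rot":[0,0,0],"claw":1},{"travel":[0,0,0.66],"rot":[0,0,0],"claw":1},{"travel":[0.1,0.19,-0.04],"rot":[0,0,0],"claw":1},{"travel":[0.14,0.19,-0.05],"rot":[0,0,0],"claw":1},{"travel":[0.13,0.21,-0.05],"rot":[0,0,0],"claw":1},{"travel":[0.11,0.22,-0.04],"rot":[0,0,0],"claw":1},{"travel":[0.1,0.23,-0.03],"rot":[0,0,0],"claw":1},{"travel":[0.08,0.23,-0.03],"rot":[0,0,0],"claw":1},{"travel":[0.06,0.24,-0.03],"rot":[0,0,0],"claw":1},{"travel":[0.05,0.24,-0.01],"rot":[0,0,0],"claw":1},{"travel":[0.03,0.25,-0.01],"rot":[0,0,0],"claw":1},{"travel":[0.01,0.25,-0.01],"rot":[0,0,0],"claw":1},{"travel":[-0.01,0.25,0.01],"rot":[0,0,0],"claw":1},{"travel":[-0.02,0.25,0],"rot":[0,0,0],"claw":1},{"travel":[-0.05,0.24,0.02],"rot":[0,0,0],"claw":1},{"travel":[-0.06,0.24,0.02],"rot":[0,0,0],"claw":1},{"travel":[-0.08,0.24,0.03],"rot":[0,0,0],"claw":1},{"travel":[0,0,0],"rot":[0,0,0],"claw":1}]}}

```text
t: 17.58
tcp_pos: [445.3, -34.5, 317.0]
ee_rot: [-2.461, -0.278, -1.718]
contact_force: [0.2, 4.8, -0.4]
gripper_width: 0.4
```

Run:
```python
from tr import *
where()
c=manip.get_calibration('wrist')
i=manip.grab_frame('wrist')[:,:,::-1].copy(); cv2.imwrite('pics/w7.png',i); ov.overlay(i,c,-.5,'pics/o7.png')
```

```text
17.575 [-0.339  0.022  2.43   2.237  0.691 -1.011] [445.3 -34.5 317. ] F [ 0.2  4.8 -0.4]
[[ 0.336  0.222  0.915]
 [ 0.078 -0.975  0.208]
 [ 0.939  0.001 -0.345]]
tip [603.7   1.5 257.3]
Q left -30.5 up 75.0 r 80.9 th 0.386 k 150.8
```

View pics/o7.png

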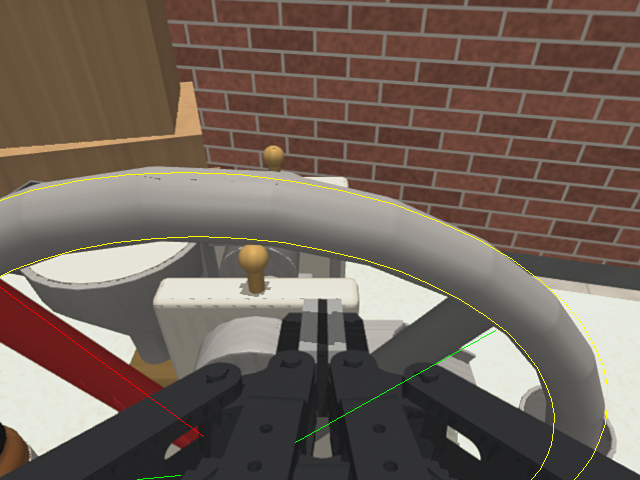

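>>> {"api": "servo_tool", "payload": {"increments": [{"travel":[-0.09,0.23,0.03],"rot":[0,0,0],"claw":1},{"travel":[-0.1,0.23,0.03],"rot":[0,0,0],"claw":1},{"travel":[-0.11,0.22,0.04],"rot":[0,0,0],"claw":1},{"travel":[0,0,0],"rot":[0,0,0],"claw":1},{"travel":[0,-0.4,0],"rot":[0,0,0],"claw":1},{"travel":[0,0,-0.64],"rot":[0,0,0],"claw":1},{"travel":[0,0,-0.64],"rot":[0,0,0],"claw":1},{"travel":[0,0,-0.64],"rot":[0,0,0],"claw":1},{"travel":[0,0,0],"rot":[0,0,0],"claw":1}]}}

```text
t: 18.75
tcp_pos: [402.5, -51.5, 325.5]
ee_rot: [-2.464, -0.273, -1.719]
contact_force: [-0.3, 0.3, -0.3]
gripper_width: -0.0
```

Run:
```python
from tr import *
where()
path([tcp(-.82,82,200),tcp(-.82,82,150)],20)
```

```text
18.75 [-0.445 -0.086  2.506  2.084  0.726 -0.912] [402.5 -51.5 325.5] F [-0.3  0.3 -0.3]
[[ 0.337  0.218  0.916]
 [ 0.077 -0.976  0.204]
 [ 0.938  0.001 -0.346]]
tip [560.9 -16.2 265.7]
Q left -38.3 up 66.5 r 76.8 th 0.523 k 199.5
5 x [-0.08, -0.79, 0.02]
3 x [0.0, 0.01, 0.67]
end [426.   54.1 297.7]
```

>>> {"api": "servo_tool", "payload": {"increments": [{"travel":[-0.08,-0.79,0],"rot":[0,0,0],"claw":1},{"travel":[-0.08,-0.79,0],"rot":[0,0,0],"claw":1},{"travel":[-0.08,-0.79,0],"rot":[0,0,0],"claw":1},{"travel":[-0.08,-0.79,0],"rot":[0,0,0],"claw":1},{"travel":[-0.08,-0.79,0],"rot":[0,0,0],"claw":1},{"travel":[0,0,0],"rot":[0,0,0],"claw":1}]}}

```text
t: 19.5
tcp_pos: [377.8, 45.2, 315.4]
ee_rot: [-2.463, -0.277, -1.715]
contact_force: [-0.3, -0.4, -1.0]
gripper_width: -0.1
```

Run:
```python
from tr import *
where()
c=manip.get_calibration('wrist')
i=manip.grab_frame('wrist')[:,:,::-1].copy(); cv2.imwrite('pics/w8.png',i); ov.overlay(i,c,-.35,'pics/o8.png')
```

```text
19.5 [-0.116 -0.143  2.584  2.536  0.582 -1.169] [377.8  45.2 315.4] F [-0.3 -0.4 -1. ]
[[ 0.338  0.222  0.914]
 [ 0.077 -0.975  0.209]
 [ 0.938 -0.    -0.347]]
tip [536.   81.2 255.4]
Q left 62.3 up 55.1 r 83.2 th -0.847 k 202.6
```

View pics/o8.png

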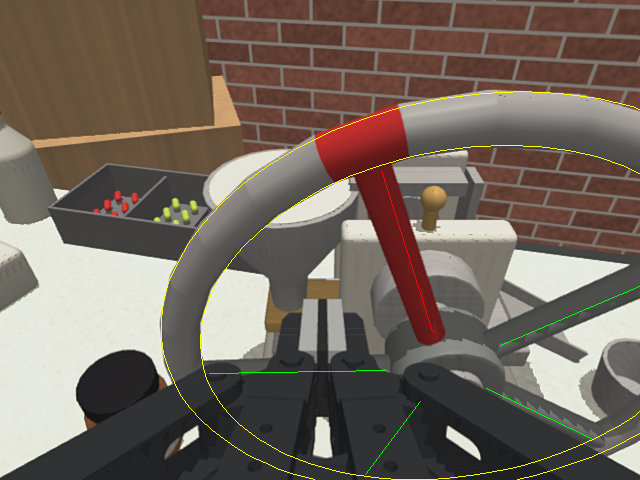

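```bash
cat > red.py <<'E'
from tr import *
def measure(i,c,rmin=35,rmax=112,save=None):
    h=cv2.cvtColor(i,cv2.COLOR_BGR2HSV); m=((h[...,0]<8)|(h[...,0]>172))&(h[...,1]>140)&(h[...,2]>50)
    v,u=np.nonzero(m); 
    uv=np.stack([u,v],1).astype(float)
    pn=cv2.undistortPoints(uv[:,None],K(c),np.array(c['distortion']))[:,0]
    Rc=np.array(c['R']); o=-Rc.T@np.array(c['t']); d=np.c_[pn,np.ones(len(pn))]@Rc
    tt=((ov.HUB-o)@n)/(d@n); X=o+tt[:,None]*d-ov.HUB
    a=-(X@l); b=X[:,2]; r=np.hypot(a,b); th=np.arctan2(a,b)
    k=(r>rmin)&(r<rmax)&(np.abs(th)<1.2); a,b,r=a[k],b[k],r[k]
    # per-radius centre -> line a = p + q*b
    ang=np.arctan2(a,b); med=np.median(ang)
    x=a*np.cos(med)-b*np.sin(med); y=a*np.sin(med)+b*np.cos(med)
    Y=[];Xc=[];W=[]
    for y0 in np.arange(y.min()+2,y.max()-2,4):
        q=(y>=y0)&(y<y0+4)
        if q.sum()>8: Y.append(y0+2);Xc.append((np.percentile(x[q],1)+np.percentile(x[q],99))/2);W.append(np.ptp(x[q]))
    Y=np.array(Y);Xc=np.array(Xc);W=np.array(W); g=W>0.85*np.median(W)
    q1,p=np.polyfit(Y[g],Xc[g],1)
    print('spoke angle %.4f (line slope), at hub offset %.2f mm; width %.1f; y %.0f..%.0f; angle mid-through-hub %.4f'%(med+np.arctan(q1),p,np.median(W),Y[g].min(),Y[g].max(),med+np.arctan(np.mean(Xc[g])/np.mean(Y[g]))))
    # tip by red rim pieces
E
cat >> red.py <<'E'
if __name__=='__main__':
    import sys
    if len(sys.argv)>1: nm=sys.argv[1]
    where(); c=manip.get_calibration('wrist'); i=manip.grab_frame('wrist')[:,:,::-1].copy(); cv2.imwrite('pics/%s.png'%nm,i); measure(i,c); ov.overlay(i,c,0,'pics/o%s.png'%nm)
E
python3 red.py w9
```

```text
19.55 [-0.117 -0.143  2.583  2.535  0.582 -1.168] [378.2  44.6 315.7] F [-0.2  0.2  0. ]
[[ 0.338  0.222  0.915]
 [ 0.077 -0.975  0.208]
 [ 0.938  0.    -0.346]]
tip [536.4  80.6 255.8]
Q left 61.5 up 55.7 r 83.0 th -0.836 k 202.2
spoke angle -0.3680 (line slope), at hub offset -0.74 mm; width 13.2; y 39..111; angle mid-through-hub -0.3779
```

>>> {"api": "servo_tool", "payload": {"increments": [{"travel":[0,0,0.66],"rot":[0,0,0],"claw":1},{"travel":[0,0,0.66],"rot":[0,0,0],"claw":1},{"travel":[0,0,0.66],"rot":[0,0,0],"claw":1},{"travel":[0.12,0.17,-0.05],"rot":[0,0,0],"claw":1},{"travel":[0.14,0.19,-0.05],"rot":[0,0,0],"claw":1},{"travel":[0.13,0.21,-0.05],"rot":[0,0,0],"claw":1},{"travel":[0.11,0.22,-0.04],"rot":[0,0,0],"claw":1},{"travel":[0,0,0],"rot":[0,0,0],"claw":1}]}}

```text
t: 20.6
tcp_pos: [426.8, 34.6, 312.1]
ee_rot: [-2.464, -0.275, -1.717]
contact_force: [-0.9, 1.8, -0.8]
gripper_width: -0.3
```

```bash
python3 red.py w10
```

```text
20.6 [-0.131 -0.016  2.484  2.541  0.609 -1.187] [426.8  34.6 312.1] F [-0.9  1.8 -0.8]
[[ 0.338  0.22   0.915]
 [ 0.077 -0.976  0.206]
 [ 0.938  0.001 -0.346]]
tip [585.2  70.2 252.1]
Q left 40.7 up 68.7 r 79.9 th -0.535 k 153.9
spoke angle -0.2512 (line slope), at hub offset -0.08 mm; width 13.4; y 62..110; angle mid-through-hub -0.2521
```

View pics/ow10.png

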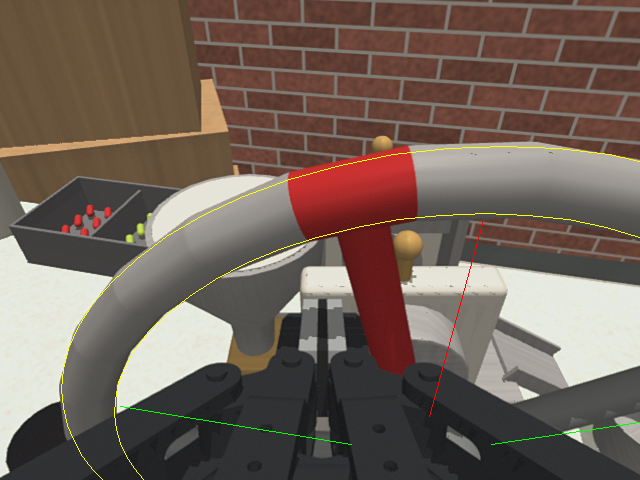

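>>> {"api": "servo_tool", "payload": {"increments": [{"travel":[0.07,0.14,-0.03],"rot":[0,0,0],"claw":1},{"travel":[0.06,0.15,-0.02],"rot":[0,0,0],"claw":1},{"travel":[0.05,0.15,-0.02],"rot":[0,0,0],"claw":1},{"travel":[0.02,0.08,-0.01],"rot":[0,0,0],"claw":1},{"travel":[0,0,0],"rot":[0,0,0],"claw":1},{"travel":[0,0,0],"rot":[0,0,0],"claw":1}]}}

```text
t: 21.4
tcp_pos: [429.7, 22.5, 316.9]
ee_rot: [-2.464, -0.276, -1.715]
contact_force: [-4.0, 3.8, -3.3]
gripper_width: 0.0
```

```bash
python3 red.py w11
```

```text
21.4 [-0.171 -0.025  2.476  2.464  0.611 -1.132] [429.7  22.5 316.9] F [-4.   3.8 -3.3]
[[ 0.339  0.221  0.915]
 [ 0.077 -0.975  0.207]
 [ 0.938  0.    -0.347]]
tip [587.9  58.2 256.8]
Q left 28.4 up 73.4 r 78.7 th -0.369 k 153.9
spoke angle -0.0960 (line slope), at hub offset 0.25 mm; width 13.3; y 73..109; angle mid-through-hub -0.0933
```

View pics/ow11.png

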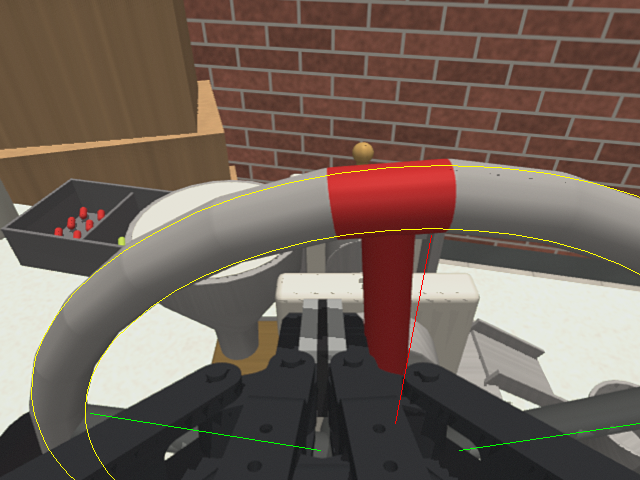

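>>> {"api": "servo_tool", "payload": {"increments": [{"travel":[0.03,0.1,-0.01],"rot":[0,0,0],"claw":1},{"travel":[0.03,0.1,-0.01],"rot":[0,0,0],"claw":1},{"travel":[0,0,0],"rot":[0,0,0],"claw":1},{"travel":[0,0,0],"rot":[0,0,0],"claw":1}]}}

```text
t: 21.95
tcp_pos: [431.4, 17.5, 319.1]
ee_rot: [-2.463, -0.275, -1.718]
contact_force: [-4.0, 3.9, -2.5]
gripper_width: 0.1
```

```bash
python3 red.py w12
```

```text
21.95 [-0.186 -0.027  2.472  2.438  0.614 -1.113] [431.4  17.5 319.1] F [-4.   3.9 -2.5]
[[ 0.337  0.22   0.915]
 [ 0.077 -0.975  0.207]
 [ 0.938  0.001 -0.345]]
tip [589.8  53.2 259.3]
Q left 23.1 up 76.2 r 79.6 th -0.295 k 153.2
spoke angle -0.0312 (line slope), at hub offset 0.51 mm; width 13.5; y 76..108; angle mid-through-hub -0.0257
```

>>> {"api": "servo_tool", "payload": {"increments": [{"travel":[0,-0.3,0],"rot":[0,0,0],"claw":1},{"travel":[0,0,-0.64],"rot":[0,0,0],"claw":1},{"travel":[0,0,-0.64],"rot":[0,0,0],"claw":1},{"travel":[0,0,-0.64],"rot":[0,0,0],"claw":1},{"travel":[0,0,0],"rot":[0,0,0],"claw":1},{"travel":[0,0,0],"rot":[0,0,0],"claw":1}]}}

```text
t: 22.75
tcp_pos: [386.9, 14.6, 336.8]
ee_rot: [-2.461, -0.275, -1.722]
contact_force: [0.5, 0.5, -0.8]
gripper_width: 0.0
```

```bash
cat > rim.py <<'E'
from red import *
from scipy.optimize import least_squares
from scipy.ndimage import map_coordinates
def hull(c,hub):
    T=[]
    for a in np.linspace(0,2*np.pi,180,endpoint=False):
        for b in np.linspace(0,2*np.pi,24,endpoint=False): T.append(pt(a,131+9*np.cos(b),9*np.sin(b),hub))
    return cv2.convexHull(proj(c,np.array(T)).astype(np.float32))[:,0]
def fit(i,c):
    g=cv2.GaussianBlur(i,(0,0),1).astype(float)
    H=hull(c,ov.HUB); ctr=proj(c,[ov.HUB])[0]
    d=np.r_[0,np.cumsum(np.linalg.norm(np.diff(np.r_[H,H[:1]],axis=0),axis=1))]; P=np.r_[H,H[:1]]
    obs=[]
    for t in np.arange(0,d[-1],4):
        p=np.array([np.interp(t,d,P[:,0]),np.interp(t,d,P[:,1])]); tg=np.array([np.interp(t+2,d,P[:,0])-np.interp(t-2,d,P[:,0]),np.interp(t+2,d,P[:,1])-np.interp(t-2,d,P[:,1])]); tg/=np.linalg.norm(tg)+1e-9
        nn=np.array([tg[1],-tg[0]]); nn*=np.sign(nn@(p-ctr))
        if not(12<p[0]<628 and 12<p[1]<345): continue
        ss=np.arange(-9,9.1,.5); q=p+ss[:,None]*nn
        pr=np.stack([map_coordinates(g[...,k],[q[:,1],q[:,0]],order=1) for k in range(3)],1)
        gr=np.linalg.norm(pr[2:]-pr[:-2],axis=1); 
        if gr.max()<25: continue
        obs.append(p+ss[1+gr.argmax()]*nn)
    obs=np.array(obs)
    def res(x):
        hub=ov.HUB-x[0]*l+x[1]*up+ x[2]*n
        Hh=hull(c,hub).reshape(-1,1,2).astype(np.float32)
        return np.r_[[cv2.pointPolygonTest(Hh,(float(a),float(b)),True) for a,b in obs],x[2]*3]
    r=least_squares(res,[0,0,0],loss='soft_l1',f_scale=1,diff_step=.01,x_scale=1)
    print('rim fit: right %.2f up %.2f ahead %.2f mm'%tuple(r.x),len(obs),'med abs px',np.median(np.abs(r.fun)).round(2)); return r.x
if __name__=='__main__':
    c=manip.get_calibration('wrist'); i=cv2.imread('pics/%s.png'%nm); x=fit(i,c); ov.HUB=ov.HUB-x[0]*l+x[1]*up+x[2]*n; measure(i,c); ov.overlay(i,c,0,'pics/f%s.png'%nm)
E
cat > runrim.py <<'E'
import sys; nm=sys.argv[1]
from rim import *
where(); c=manip.get_calibration('wrist'); i=manip.grab_frame('wrist')[:,:,::-1].copy(); cv2.imwrite('pics/%s.png'%nm,i)
measure(i,c); x=fit(i,c); ov.HUB=ov.HUB-x[0]*l+x[1]*up+x[2]*n; measure(i,c); ov.overlay(i,c,0,'pics/f%s.png'%nm)
E
sed -i "s/^if len(sys.argv)>1: nm=sys.argv\[1\]//" red.py
python3 runrim.py w13
```

```text
22.75 [-0.23  -0.19   2.555  2.297  0.58  -0.981] [386.9  14.6 336.8] F [ 0.5  0.5 -0.8]
[[ 0.334  0.22   0.917]
 [ 0.076 -0.976  0.206]
 [ 0.939  0.001 -0.343]]
tip [545.5  50.3 277.6]
Q left 29.9 up 78.4 r 83.9 th -0.365 k 199.8
spoke angle -0.0185 (line slope), at hub offset -0.75 mm; width 13.3; y 39..111; angle mid-through-hub -0.0286
rim fit: right 0.00 up 0.00 ahead 0.00 mm 154 med abs px 0.5
spoke angle -0.0185 (line slope), at hub offset -0.75 mm; width 13.3; y 39..111; angle mid-through-hub -0.0286
```

View pics/fw13.png

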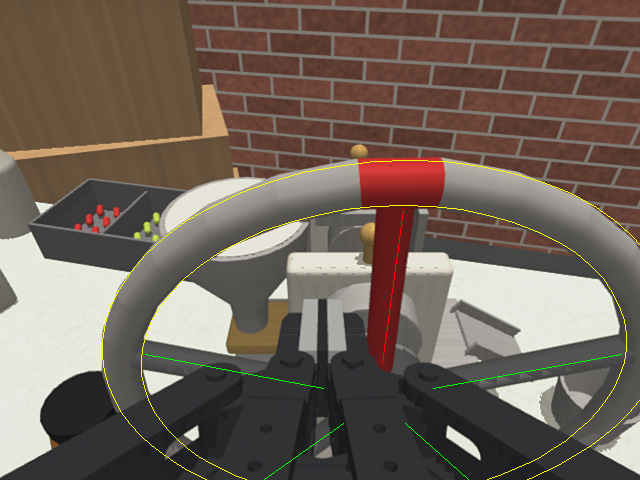

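```bash
sed -i "s/hub=ov.HUB-x\[0\]\*l+x\[1\]\*up+ x\[2\]\*n/x=np.asarray(x)-50; hub=ov.HUB-x[0]*l+x[1]*up+x[2]*n/; s/least_squares(res,\[0,0,0\]/least_squares(res,[50.,50,50]/; s/print('rim fit/r.x=r.x-50; print('rim fit/" rim.py
cat > off.py <<'E'
import sys
from rim import *
c=manip.get_calibration('wrist')
for nm in sys.argv[1:]:
    ov.HUB=np.array([576.7,26.6,190.])
    i=cv2.imread('pics/%s.png'%nm); x=fit(i,c); ov.HUB=ov.HUB-x[0]*l+x[1]*up+x[2]*n; measure(i,c)
E
python3 off.py w13
```

```text
22.8 [-0.23  -0.189  2.556  2.297  0.579 -0.981] [386.8  14.7 336.5] F [-0.9 -0.  -0.4]
[[ 0.335  0.22   0.916]
 [ 0.076 -0.975  0.206]
 [ 0.939  0.001 -0.344]]
tip [545.3  50.4 277.1]
rim fit: right -0.98 up -1.27 ahead 1.84 mm 155 med abs px 0.59
spoke angle -0.0180 (line slope), at hub offset 0.40 mm; width 13.5; y 39..111; angle mid-through-hub -0.0126
```

>>> {"api": "servo_tool", "payload": {"increments": [{"travel":[0.5,-0.5,-0.2],"rot":[0,0,0],"claw":1},{"travel":[0.5,-0.5,-0.2],"rot":[0,0,0],"claw":1},{"travel":[0.5,-0.5,-0.2],"rot":[0,0,0],"claw":1},{"travel":[0,0,0],"rot":[0,0,0],"claw":1},{"travel":[0,0,0],"rot":[0,0,0],"claw":1},{"travel":[0,0,0],"rot":[0,0,0],"claw":1}]}}

```text
t: 23.55
tcp_pos: [376.6, 50.9, 375.2]
ee_rot: [-2.465, -0.274, -1.715]
contact_force: [-0.6, -0.1, 0.3]
gripper_width: 0.1
```

```bash
python3 runrim.py w14; cp pics/fw14.png pics/fw14b.png
```

```text
23.55 [-0.091 -0.334  2.546  2.297  0.396 -0.878] [376.6  50.9 375.2] F [-0.6 -0.1  0.3]
[[ 0.339  0.22   0.915]
 [ 0.076 -0.976  0.206]
 [ 0.938  0.    -0.347]]
tip [534.8  86.5 315.1]
Q left 67.6 up 114.9 r 133.3 th -0.532 k 202.5
spoke angle -0.0230 (line slope), at hub offset -0.63 mm; width 14.3; y 61..109; angle mid-through-hub -0.0304
rim fit: right -0.63 up -0.40 ahead 1.45 mm 99 med abs px 0.46
spoke angle -0.0220 (line slope), at hub offset 0.59 mm; width 14.4; y 60..112; angle mid-through-hub -0.0151
```

View pics/fw14b.png

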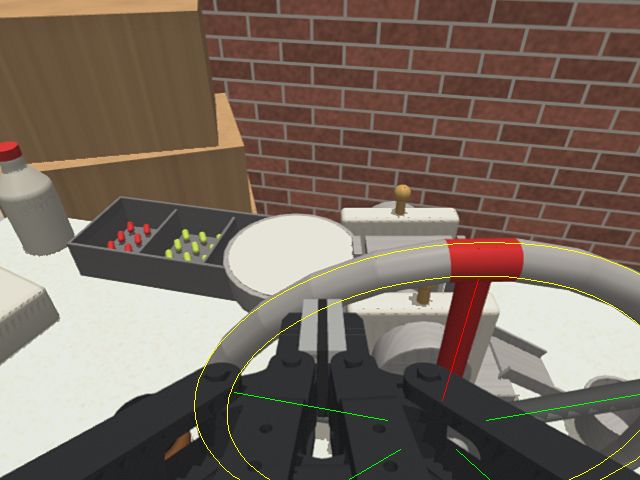

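Run:
```python
from tr import *
a=ov.HUB+35*l+76*up
path([a-200*zt,a-153*zt],20)
```

```text
23.6 [-0.091 -0.334  2.546  2.297  0.396 -0.878] [376.5  50.8 375.2] F [ 0.4  0.3 -0.2]
[[ 0.339  0.22   0.915]
 [ 0.076 -0.976  0.206]
 [ 0.938  0.    -0.347]]
tip [534.8  86.4 315.2]
2 x [-0.73, 0.65, 0.32]
3 x [-0.0, 0.0, 0.63]
end [429.2  29.4 319.1]
```

>>> {"api": "servo_tool", "payload": {"increments": [{"travel":[-0.73,0.65,0.32],"rot":[0,0,0],"claw":1},{"travel":[-0.73,0.65,0.32],"rot":[0,0,0],"claw":1},{"travel":[0,0,0],"rot":[0,0,0],"claw":1},{"travel":[0,0,0.63],"rot":[0,0,0],"claw":1},{"travel":[0,0,0.63],"rot":[0,0,0],"claw":1},{"travel":[0,0,0.63],"rot":[0,0,0],"claw":1},{"travel":[0,0.2,0],"rot":[0,0,0],"claw":1},{"travel":[0,0,0],"rot":[0,0,0],"claw":1},{"travel":[0,0,0],"rot":[0,0,0],"claw":1}]}}

```text
t: 24.72
tcp_pos: [430.0, 24.8, 320.3]
ee_rot: [-2.463, -0.275, -1.718]
contact_force: [-0.0, -0.3, -0.9]
gripper_width: -0.1
```

```bash
python3 red.py w15 2>&1 | tail -3 || true
python3 - <<'E'
from tr import *
where()
E
```

```text
tip [588.4  60.4 260.5]
Q left 30.4 up 77.5 r 83.3 th -0.374 k 152.9
spoke angle -0.0153 (line slope), at hub offset -1.13 mm; width 13.8; y 74..110; angle mid-through-hub -0.0276
24.775 [-0.163 -0.034  2.475  2.47   0.601 -1.13 ] [430.   24.8 320.2] F [-0.2  0.2  0.6]
[[ 0.336  0.22   0.916]
 [ 0.077 -0.975  0.206]
 [ 0.939  0.001 -0.345]]
tip [588.4  60.5 260.5]
Q left 30.5 up 77.5 r 83.2 th -0.375 k 152.9
```

>>> {"api": "servo_tool", "payload": {"increments": [{"travel":[0,0.15,0],"rot":[0,0,0],"claw":1},{"travel":[0,0.13,0],"rot":[0,0,0],"claw":1},{"travel":[0,0.04,0],"rot":[0,0,0],"claw":1},{"travel":[0,0,0],"rot":[0,0,0],"claw":1},{"travel":[0,0,0],"rot":[0,0,0],"claw":1}]}}

```text
t: 25.4
tcp_pos: [432.0, 17.5, 320.0]
ee_rot: [-2.461, -0.277, -1.718]
contact_force: [-3.7, 4.1, 1.7]
gripper_width: -0.5
```

```bash
python3 red.py w16 2>&1 | tail -2; python3 off.py w16|tail -2
```

```text
Q left 23.1 up 77.4 r 80.8 th -0.291 k 152.5
spoke angle -0.0297 (line slope), at hub offset 0.39 mm; width 13.4; y 78..110; angle mid-through-hub -0.0256
rim fit: right -0.89 up -0.97 ahead 2.44 mm 164 med abs px 0.96
spoke angle -0.0296 (line slope), at hub offset 1.77 mm; width 13.8; y 76..108; angle mid-through-hub -0.0104
```

>>> {"api": "servo_tool", "payload": {"increments": [{"travel":[0,0.03,0],"rot":[0,0,0],"claw":1},{"travel":[0,0.03,0],"rot":[0,0,0],"claw":1},{"travel":[0,0,0],"rot":[0,0,0],"claw":1},{"travel":[0,0,0],"rot":[0,0,0],"claw":1}]}}

```text
t: 25.95
tcp_pos: [432.3, 16.2, 320.1]
ee_rot: [-2.461, -0.278, -1.718]
contact_force: [-3.6, 4.6, 2.9]
gripper_width: -0.3
```

```bash
python3 red.py w17 2>&1 | tail -2; python3 off.py w17|tail -2
```

```text
Q left 21.9 up 77.5 r 80.5 th -0.275 k 152.5
spoke angle -0.0134 (line slope), at hub offset 0.32 mm; width 13.5; y 79..111; angle mid-through-hub -0.0100
rim fit: right -0.93 up -0.94 ahead 2.35 mm 165 med abs px 0.93
spoke angle -0.0153 (line slope), at hub offset 1.95 mm; width 13.9; y 76..108; angle mid-through-hub 0.0058
```

>>> {"api": "servo_tool", "payload": {"increments": [{"travel":[0,-0.3,0],"rot":[0,0,0],"claw":1},{"travel":[0,0,-0.64],"rot":[0,0,0],"claw":1},{"travel":[0,0,-0.64],"rot":[0,0,0],"claw":1},{"travel":[0,0,-0.64],"rot":[0,0,0],"claw":1},{"travel":[0,0,0],"rot":[0,0,0],"claw":1},{"travel":[0,0,0],"rot":[0,0,0],"claw":1}]}}

```text
t: 26.75
tcp_pos: [387.4, 12.9, 336.8]
ee_rot: [-2.463, -0.274, -1.719]
contact_force: [0.6, 0.3, -0.8]
gripper_width: -0.1
```

```bash
python3 runrim.py w18
python3 - <<'E'
import cv2
from bench import manip
a=manip.grab_frame('top')[:,:,::-1]; b=manip.grab_frame('side')[:,:,::-1]
cv2.imwrite('pics/top2.png',a);cv2.imwrite('pics/side2.png',b)
cv2.imwrite('pics/side2z.png',cv2.resize(b[180:340,225:385],(600,600),interpolation=cv2.INTER_CUBIC))
E
```

```text
26.75 [-0.236 -0.189  2.554  2.285  0.58  -0.972] [387.4  12.9 336.8] F [ 0.6  0.3 -0.8]
[[ 0.337  0.219  0.916]
 [ 0.076 -0.976  0.206]
 [ 0.939  0.001 -0.345]]
tip [545.8  48.4 277.1]
Q left 28.1 up 77.7 r 82.7 th -0.346 k 200.0
spoke angle -0.0057 (line slope), at hub offset -0.49 mm; width 13.4; y 43..111; angle mid-through-hub -0.0120
rim fit: right -0.79 up -0.73 ahead 1.99 mm 156 med abs px 0.61
spoke angle -0.0051 (line slope), at hub offset 0.63 mm; width 13.5; y 43..111; angle mid-through-hub 0.0032
```

View pics/fw18.png

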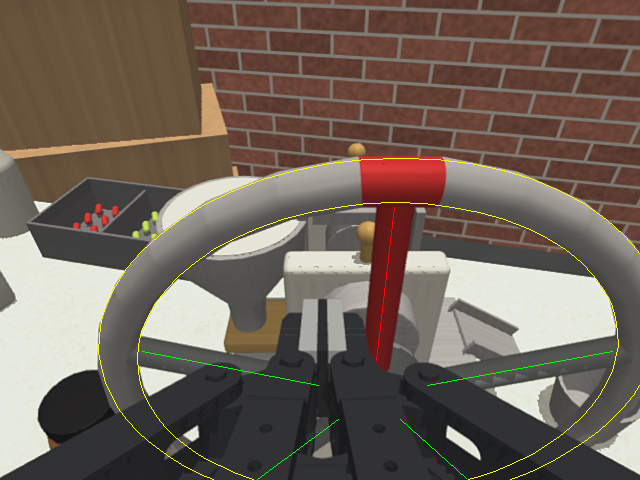

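View pics/side2z.png

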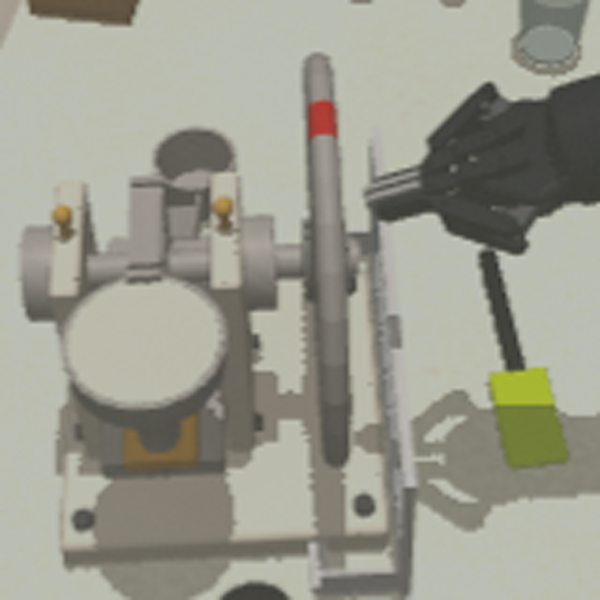

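>>> {"api": "servo_tool", "payload": {"increments": [{"travel":[0.6,0,-0.3],"rot":[0,0,0],"claw":1},{"travel":[0.7,0,-0.3],"rot":[0,0,0],"claw":1},{"travel":[0.8,0,-0.2],"rot":[0,0,0],"claw":1},{"travel":[0.8,0,-0.2],"rot":[0,0,0],"claw":1},{"travel":[0.8,0,-0.2],"rot":[0,0,0],"claw":1},{"travel":[0.8,0,-0.2],"rot":[0,0,0],"claw":1},{"travel":[0,0,0],"rot":[0,0,0],"claw":1},{"travel":[0,0,0],"rot":[0,0,0],"claw":1},{"travel":[0,0,0],"rot":[0,0,0],"claw":1}]}}

```text
t: 28.02
tcp_pos: [392.5, 14.5, 452.6]
ee_rot: [-2.464, -0.274, -1.714]
contact_force: [0.5, -0.5, -0.7]
gripper_width: 0.1
```

```bash
python3 runrim.py w19|tail -5
python3 - <<'E'
from ov import *
ov_HUB=np.array([576.7,26.6,190.])+0.79*l+2*n
for nm,f in (('top','top3'),('side','side3')):
    c=manip.get_calibration(nm); a=manip.grab_frame(nm)[:,:,::-1].copy(); cv2.imwrite(f'pics/{f}.png',a)
    h=cv2.cvtColor(a,cv2.COLOR_BGR2HSV); m=((h[...,0]<8)|(h[...,0]>172))&(h[...,1]>130)&(h[...,2]>60)
    p=proj(c,[pt(0,140,0,ov_HUB)])[0]; v,u=np.nonzero(m); k=np.hypot(u-p[0],v-p[1])<25
    print(nm,'expected top at 0',p.round(1),'red centroid',u[k].mean().round(1),v[k].mean().round(1),k.sum(), 'th .05 ->',proj(c,[pt(.05,140,0,ov_HUB)])[0].round(1))
    cv2.imwrite(f'pics/{f}z.png',cv2.resize(a[int(p[1])-50:int(p[1])+60,int(p[0])-70:int(p[0])+70],None,fx=5,fy=5,interpolation=cv2.INTER_CUBIC))
E
```

```text
[[ 0.339  0.22   0.914]
 [ 0.076 -0.975  0.207]
 [ 0.938 -0.001 -0.348]]
tip [550.7  50.3 392.4]
Q left 28.8 up 194.9 r 197.1 th -0.147 k 194.5
top expected top at 0 [302.8 223.2] red centroid 302.0 224.4 74 th .05 -> [305.6 222.6]
side expected top at 0 [310.2 209.7] red centroid 310.5 211.2 58 th .05 -> [310.1 207.6]
  return _methods._mean(a, axis=axis, dtype=dtype,
  ret = ret.dtype.type(ret / rcount)
Traceback (most recent call last):
  File "runrim.py", line 4, in <module>
    measure(i,c); x=fit(i,c); ov.HUB=ov.HUB-x[0]*l+x[1]*up+x[2]*n; measure(i,c); ov.overlay(i,c,0,'pics/f%s.png'%nm)
    ~~~~~~~^^^^^
  File "red.py", line 15, in measure
    for y0 in np.arange(y.min()+2,y.max()-2,4):
                        ~~~~~^^
ValueError: zero-size array to reduction operation minimum which has no identity
```

View pics/top3.png

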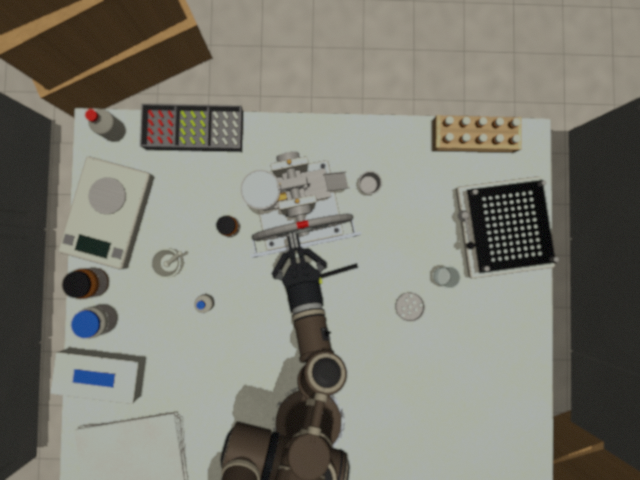

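```bash
python3 -c "
from bench import manip
s=manip.get_state(); print(s['t'],s['dq'].round(3),s['contact_force']); print(manip.close_job())"
```

```text
28.175 [-0.    -0.004 -0.007 -0.004 -0.001  0.003] [-0.38122457 -0.33113103 -0.13815249]
the job is handed in; nothing more can be done
None
```

The flywheel's red spoke now points straight up, within about 0.015 rad by my measurements. I turned it about 164° clockwise with the closed fingertips, pushing one spoke after another. First came the upper spoke on the left, then the next one. Last was the red spoke itself, which I brought to the top in small steps.

- **Red spoke angle:** the last close wrist view gave between -0.012 and +0.003 rad. The top camera suggested about -0.014 rad, so the wheel may sit slightly short of vertical rather than past it. I did not look at the punch itself; its position follows from the wheel.
- **Forces and time:** readings at the end of each push stayed under 9 N, and I handed in at 28.2 s.
- **Final state:** the arm is up and clear of the press, at rest with no contact force. In the final top picture the other things on the bench look to be where they started; most of the spreader is hidden under the arm there, but an earlier side view showed it in place.
- **Failed check:** the last wrist measurement, from the raised position, gave no result because the red spoke could not be picked out in that view. The angle therefore rests on the earlier wrist view and the top and side cameras.

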